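# Fetch the setting master from behind the spacer and the stop collar

## Task

The setting master is the innermost of three parts threaded on the stub arbor's bar. Take off the stop collar and then the spacer and put both on the cork mat; take the master off and stand it upright, measuring button up, in the middle of the round steel anvil; then thread the spacer and after it the stop collar back on the bar. Leave the gear, the flange and the bushing where they are.

Things in the scene. Friction and masses are not known exactly. Their poses are not given: they have to be found in the camera images.
- arbor: Fixed stub arbor: grey foot (100 x 80 mm, 16 high), post (26 x 32 mm, up to 116 mm) and one level round steel bar, 10 mm thick, free at one end. Origin: on the work surface under the post; z up. The bar runs along -x to its free tip at x = -135 mm, its axis at y = 0, z = 100 mm; a 20 mm shoulder ends at x = -17 mm.
- stop_collar: Dark steel square collar, 46 x 46 mm, 24 thick, 22 mm round hole in its middle, slit and 5 mm high screw head on top; 0.25 kg, slides freely. Origin: centre of the hole, 23 mm over the underside; x along the hole, y sideways, z up. Outermost of the three, nearest the tip. Parts hang with the hole's top on the bar: origin 6 mm below the bar's axis. Grip across y (46 mm).
- spacer: Plain bright aluminium square spacer, 40 x 40 mm and 16 mm thick, a round hole of 22 mm through its middle; 0.07 kg. Origin and axes as for the stop collar: centre of the hole, 20 mm over the underside, x along the hole. It hangs in the middle of the three. Grip it across the 40 mm (y).
- master: Steel square setting master, 34 x 34 mm and 22 mm thick, a round hole of 22 mm through its middle, a round measuring button (12 mm wide, 6 mm high) on the middle of its top edge; 0.12 kg. Origin: centre of the hole, 17 mm over the underside; x along the hole, z up through the button. It hangs innermost, next to the post. Grip it across the 34 mm (y).
- mat: Fixed flat brown cork mat, 150 mm (its x) by 110 mm (its y), 3 mm thick, the side area. Origin: centre of its underside, on the work surface. It may lie left or right of the arbor.
- anvil: Fixed round steel anvil, foot 84 mm, flat top 72 mm across and 25 mm above the work surface. Origin: centre of its underside. It stands on the other side of the arbor from the mat.
- gear: Loose bystander: spur gear, 51 mm across, 20 mm high, lying flat. Origin: centre of its underside. To be left alone.
- flange: Loose bystander: turned flange, 70 mm across with a boss, 31 mm high. Origin: centre of its underside. To be left alone.
- bushing: Loose bystander: turned bronze bushing with a collar, 31 mm across, 22 mm high. Origin: centre of its underside. To be left alone.
Not all that is in view belongs to the job. Leave any orange or red look-alike of the master alone.

How it is judged:
On the way, in this order (a step that is already met when the one before it is completed fails the run):
1. the stop collar rests on the mat, released (x of stop_collar in the frame of mat between -0.072 and 0.072 m and y of stop_collar in the frame of mat between -0.052 and 0.052 m and z of stop_collar in the frame of mat below 0.034 m and linear speed of stop_collar below 0.03 m/s and angular speed of stop_collar below 0.3 rad/s and contact force between the fingers and stop_collar below 0.1 N), for 0.2 s.
2. the spacer rests on the mat too, released (all of step 1 and x of spacer in the frame of mat between -0.072 and 0.072 m and y of spacer in the frame of mat between -0.052 and 0.052 m and z of spacer in the frame of mat below 0.034 m and linear speed of spacer below 0.03 m/s and angular speed of spacer below 0.3 rad/s and contact force between the fingers and spacer below 0.1 N), for 0.2 s.
3. the master stands upright in the middle of the anvil, released (all of step 2 and horizontal distance between master and anvil below 0.012 m and angle between master's own z axis and vertical below 0.12 rad and z of master in the frame of anvil between 0.037 and 0.047 m and linear speed of master below 0.03 m/s and angular speed of master below 0.3 rad/s and contact force between the fingers and master below 0.1 N), for 0.2 s.
4. the spacer hangs on the bar again, released, the stop collar still on the mat (all of step 1 and x of spacer in the frame of arbor between -0.133 and -0.018 m and y of spacer in the frame of arbor between -0.011 and 0.011 m and z of spacer in the frame of arbor between 0.088 and 0.111 m and linear speed of each of spacer, master below 0.03 m/s and angular speed of each of spacer, master below 0.3 rad/s and contact force between the fingers and spacer below 0.1 N and horizontal distance between master and anvil below 0.012 m and angle between master's own z axis and vertical below 0.12 rad and z of master in the frame of anvil between 0.037 and 0.047 m and contact force between the fingers and master below 0.1 N), for 0.2 s.
5. the stop collar hangs on the bar again, outside the spacer (x of stop_collar in the frame of arbor between -0.133 and -0.018 m and y of stop_collar in the frame of arbor between -0.011 and 0.011 m and z of stop_collar in the frame of arbor between 0.088 and 0.111 m and linear speed of each of stop_collar, spacer, master below 0.03 m/s and angular speed of each of stop_collar, spacer, master below 0.3 rad/s and contact force between the fingers and stop_collar below 0.1 N and x of spacer in the frame of arbor between -0.133 and -0.018 m and y of spacer in the frame of arbor between -0.011 and 0.011 m and z of spacer in the frame of arbor between 0.088 and 0.111 m and contact force between the fingers and spacer below 0.1 N and horizontal distance between master and anvil below 0.012 m and angle between master's own z axis and vertical below 0.12 rad and z of master in the frame of anvil between 0.037 and 0.047 m and contact force between the fingers and master below 0.1 N and ((x of spacer in the frame of arbor above -0.026 m and x of stop_collar in the frame of arbor below -0.026 m) or (x of spacer in the frame of arbor above -0.041 m and x of stop_collar in the frame of arbor below -0.041 m) or (x of spacer in the frame of arbor above -0.056 m and x of stop_collar in the frame of arbor below -0.056 m) or (x of spacer in the frame of arbor above -0.071 m and x of stop_collar in the frame of arbor below -0.071 m) or (x of spacer in the frame of arbor above -0.086 m and x of stop_collar in the frame of arbor below -0.086 m) or (x of spacer in the frame of arbor above -0.101 m and x of stop_collar in the frame of arbor below -0.101 m) or (x of spacer in the frame of arbor above -0.116 m and x of stop_collar in the frame of arbor below -0.116 m) or (x of spacer in the frame of arbor above -0.131 m and x of stop_collar in the frame of arbor below -0.131 m))), for 0.2 s.
At the end, for the whole second after the job is handed in: The master stands upright (within 0.12 rad) on the anvil, its middle within 12 mm of the anvil's, button up; the spacer and the stop collar hang on the arbor's bar, the stop collar nearer the tip; all are released and at rest (all of step 5); the robot touches nothing.
It fails at once if the gear is moved by more than 25 mm (distance of gear from where it was at the start of the episode above 0.025 m).
It fails at once if the flange is moved by more than 25 mm (distance of flange from where it was at the start of the episode above 0.025 m).
It fails at once if the bushing is moved by more than 25 mm (distance of bushing from where it was at the start of the episode above 0.025 m).
It also fails if it takes over 138 s, if anything falls off the work surface, if the arm or the gripper's body presses on something with over 40 N, if the wrist force passes 120 N, or if a joint passes its speed limit or range.

## Robot

A 7-joint arm with a two-finger parallel gripper is mounted at the origin on a cart in front of the work surface, level with it; the furniture and walls round the work are solid. World frame = base frame: x ahead of the robot, y to its left, z up, the work surface at z = 0. Lengths are in m, angles in rad, forces in N, time in s.
With the tool pointing down it reaches from about 0.35 to 0.9 m from the base axis. Payload 19.9 kg.
Tool frame: the origin (TCP) lies at the very end of the fingers, on their centre line; the grasp point (between the pads) lies pinch_z behind it (pinch_z is the distance from the TCP to the grasp point, in m); x points along the fingers, z is the direction in which the jaws open and shut, and the axes are right-handed (so a half turn about x gives the same grasp; the last joint's range is limited). The gripper opens to 94 mm and grips with 3 to 60 N. Pads are 16 mm wide; open, the fingers measure 119 mm over their backs; the gripper's body (75 mm by 177 mm) begins 78 mm behind the grasp point.
Start: joints at [-0.811, 0.417, -0.01, 1.614, 0.005, 1.111, -0.053], TCP at [0.449, 0.435, 0.205] pointing down, gripper open.
Joint ranges: [-2.81, 2.81], [-0.39, 2.02], [-1.27, 1.25], [0.06, 2.57], [-1.19, 4.33], [0.19, 2], [-2.82, 2.82]. Speed limits (rad/s): [1.89, 1.89, 2.39, 2.39, 3.01, 3.01, 3.01].

## Interface

Orientations are given as a 3x3 rotation matrix whose columns are the frame's x, y, z axes.
In Python, from cell import observe, grab_frame, calibration, finish_job, pinch_z gives the robot as it stands.
- The arm moves only by the tool drive_tool, never from a script. Its argument "rows" is text: rows parted by semicolons, each of 5 numbers parted by spaces: the shift along the world's x, y, z in m, then the turn about the world's z in rad, then the opening, from -1 (shut) to 1 (fully open). In form: tx ty tz turn grip; .... A call has exactly 5 rows; each row shifts and turns the commanded pose from where the row before left it; what a row does not reach is not made up. A row lasts 1/12 s, in which the tool goes at most 41.7 mm and 7.16 degrees, less where a joint would pass 70% of its speed; a pose out of reach is approached as far as the arm can. A call is refused whole if a number of a shift passes 0.0417 or a number of a turn 0.125, either way. A call with a gripper value outside its range is refused whole. The fingers move at their own pace and stop on an object; "squeeze" is the grip in N (left out, the last holds). Time passes only in rows, so rows that do not move let the fingers close, or fill a call up. It gives the time, the measured TCP pose, the force and the opening at its end, in the units of the state.
- observe(): the state, without advancing time (a new reading comes with each control period).
- grab_frame(name): name is "scene" or "side" or "wrist"; returns the picture (400x640x3 uint8, red, green, blue); there is no depth.
- calibration(name): a dict with "mtx" (3x3 intrinsics, pixels), "camera_from_world" (4x4, takes a point from world to camera coordinates). Camera axes: x right, y down, z forward; pixel columns grow to the right and rows downward; lengths in m; the calibration is good to about 2 mm. A picture is of the moment at which its call begins: read the wrist's pose just before it. calibration takes no time and is no camera call; for the wrist camera it gives the pose at the moment of the call.
- finish_job(): hands the job in, once; it reports no verdict.
The state is a dict: "time_s": time; "joint_pos": joint angles; "qvel": joint speeds; "effort": joint torques, N m; "position": TCP position; "ee_rot": TCP orientation; "contact_force": force on the tool from outside, world axes, zero at the start; "moment": the same for the moment, N m; "gripper_width": finger opening in m.
Only numpy, scipy, OpenCV 4.12 (cv2) and the standard library are available. Lean on these libraries where they do the work, as an engineer would, in place of code of your own. Each camera call takes 0.05 s, during which the arm holds its last target. There are 200 camera calls.

## Working session

There is one attempt and no reset: what is moved stays moved. The work goes in short steps, Python scripts to look and compute and a tool call to move; the robot and the scene stay as the last step left them, time stands still between calls to the robot, and variables do not carry over. Pictures are saved under pics/ and viewed, about 12 in all and at most 16, crops included, and the job is handed in when it is done.

Besides the shell and the picture viewer there is one more tool, called by a JSON object that holds its "op" and its "data". drive_tool: Moves the arm, as the interface text tells. Its arguments: {"type":"object","properties":{"rows":{"type":"string"},"squeeze":{"type":"number"}},"required":["rows"]}

```bash
ls; mkdir -p pics
python3 - <<'E'
from cell import *
import cv2,numpy as np
o=observe();print(o['time_s'],o['position'],o['ee_rot'],o['gripper_width'],pinch_z)
for n in('scene','side'):
    im=grab_frame(n);cv2.imwrite(f'pics/{n}0.png',im[:,:,::-1]);c=calibration(n);print(n,np.round(c['mtx'],1).tolist(),np.round(c['camera_from_world'],4).tolist())
E
```

```text
pics
0.0 [0.44842306 0.43479574 0.20481893] [[-8.37149626e-04 -6.96135601e-01  7.17909830e-01]
 [-9.50797545e-04  7.17910311e-01  6.96134959e-01]
 [-9.99999198e-01 -9.98177838e-05 -1.26288237e-03]] 0.09362792707047234 0.0188
scene [[467.0, 0.0, 310.9], [0.0, 467.0, 200.1], [0.0, 0.0, 1.0]] [[-0.6987, -0.7152, -0.0155, 0.3781], [-0.2882, 0.3012, -0.909, 0.2279], [0.6548, -0.6306, -0.4166, 0.6821], [0.0, 0.0, 0.0, 1.0]]
side [[397.0, 0.0, 322.1], [0.0, 397.0, 194.9], [0.0, 0.0, 1.0]] [[-0.9959, 0.09, 0.0048, 0.5057], [0.0511, 0.6082, -0.7922, 0.0461], [-0.0742, -0.7887, -0.6103, 0.9565], [0.0, 0.0, 0.0, 1.0]]
```

View pics/scene0.png

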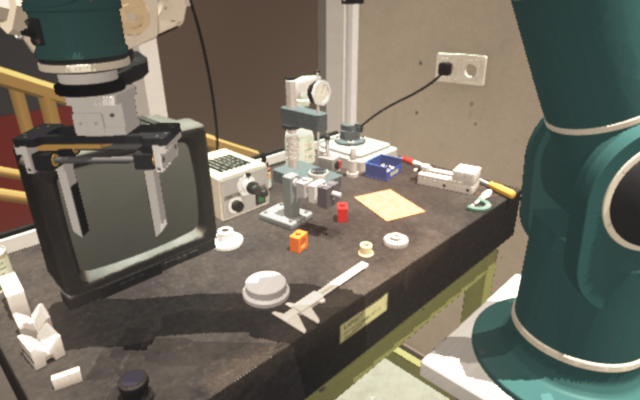

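View pics/side0.png

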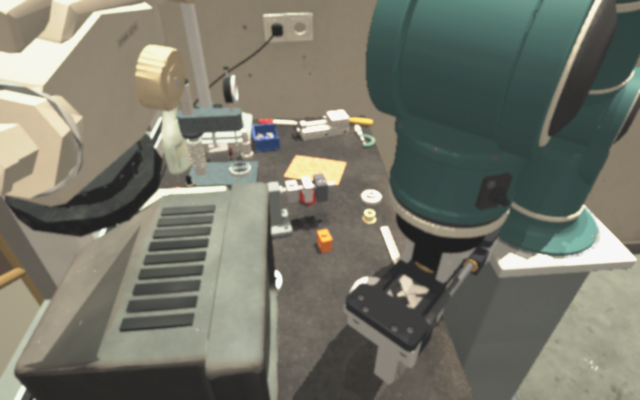

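The scene view shows the arbor foot at about (287,215), parts on the bar at (300-330,188), mat at (390,205), anvil at (266,287), orange and red look-alikes at (299,240) and (342,212), bushing (366,249) and gear (396,240). The side view shows the three parts at (290-320,185).

```bash
cat > h.py <<'E'
import numpy as np,cv2
from cell import *
def ray(n,uv,c=None):
    c=c or calibration(n);T=np.array(c['camera_from_world']);R=T[:3,:3];o=-R.T@T[:3,3]
    d=np.linalg.inv(c['mtx'])@[uv[0],uv[1],1];return o,R.T@d
def onz(n,uv,z,c=None):
    o,d=ray(n,uv,c);return o+d*(z-o[2])/d[2]
def tri(*r):
    A=0;b=0
    for o,d in r:
        d=d/np.linalg.norm(d);P=np.eye(3)-np.outer(d,d);A=A+P;b=b+P@o
    return np.linalg.solve(A,b)
def proj(n,p,c=None):
    c=c or calibration(n);q=np.array(c['camera_from_world'])@np.append(p,1);q=np.array(c['mtx'])@q[:3];return q[:2]/q[2]
E
python3 - <<'E'
from h import *
for nm,uv,z in [('mat',(390,205),.003),('anvil',(265,282),.025),('foot',(287,215),.016),('partsC',(318,188),.1),('bush',(366,249),.01),('gear',(396,240),.01),('orange',(299,241),.02),('red',(342,212),.02),('flange',(225,240),.01)]: print(nm,onz('scene',uv,z).round(3))
for nm,uv,z in [('mat',(316,170),.003),('collar',(320,186),.1),('master',(292,188),.1)]: print(nm,onz('side',uv,z).round(3))
a=cv2.imread('pics/scene0.png')[140:260,240:440];b=cv2.imread('pics/side0.png')[140:260,220:420]
cv2.imwrite('pics/z0.png',np.vstack([cv2.resize(a,(500,300),interpolation=2),cv2.resize(b,(500,300),interpolation=2)]))
E
```

```text
mat [ 0.498 -0.231  0.003]
anvil [0.436 0.215 0.025]
foot [ 0.62  -0.     0.016]
partsC [ 0.541 -0.024  0.1  ]
bush [ 0.397 -0.016  0.01 ]
gear [ 0.376 -0.089  0.01 ]
orange [0.506 0.068 0.02 ]
red [ 0.534 -0.094  0.02 ]
flange [0.635 0.163 0.01 ]
mat [ 0.504 -0.227  0.003]
collar [ 0.511 -0.021  0.1  ]
master [ 0.573 -0.019  0.1  ]
```

View pics/z0.png

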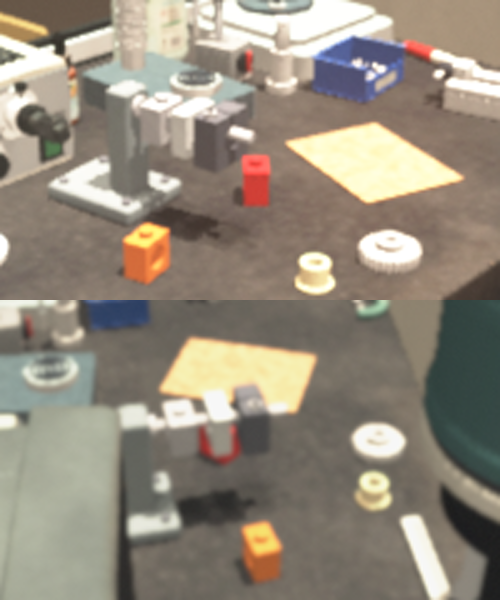

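{"op": "drive_tool", "data": {"rows": "0 -0.02 0.025 0.05 1;0 -0.03 0.025 0.05 1;0 -0.03 0.025 0.05 1;0 -0.03 0.025 0.05 1;0 -0.03 0.02 0.05 1"}}

```text
time_s: 0.52
position: [0.4485, 0.2937, 0.327]
ee_rot: [[0.0, -0.853, 0.521], [0.0, 0.521, 0.853], [-1.0, -0.0, 0.001]]
contact_force: [-0.3, 0.2, 0.6]
gripper_width: 0.094
```

{"op": "drive_tool", "data": {"rows": "0 -0.035 0 0.06 1;0 -0.035 0 0.06 1;0 -0.035 0 0.06 1;0 -0.035 0 0.06 1;0 -0.035 0 0.06 1"}}

```text
time_s: 0.93
position: [0.4482, 0.1183, 0.3253]
ee_rot: [[-0.0, -0.969, 0.245], [0.0, 0.245, 0.969], [-1.0, 0.0, -0.0]]
contact_force: [0.5, 0.1, 0.1]
gripper_width: 0.0937
```

{"op": "drive_tool", "data": {"rows": "0 -0.035 0 0.05 1;0 -0.035 0 0.05 1;0 -0.035 0 0.05 1;0 -0.03 0 0.05 1;0 0 0 0.05 1"}}

```text
time_s: 1.35
position: [0.4482, -0.0204, 0.3255]
ee_rot: [[0.0, -1.0, 0.005], [-0.001, 0.005, 1.0], [-1.0, -0.0, -0.001]]
contact_force: [0.2, 0.3, -0.6]
gripper_width: 0.0936
```

Run:
```python
from h import *
o=observe();print(o['time_s'],o['position'].round(4),o['ee_rot'].round(3).tolist(),o['joint_pos'].round(2),o['contact_force'])
c=calibration('wrist');im=grab_frame('wrist');cv2.imwrite('pics/w1.png',im[:,:,::-1]);np.savez('pics/w1.npz',**c)
print(np.array(c['mtx']).round(1).tolist(),np.round(ray('wrist',(320,200),c),3))
```

```text
1.35 [ 0.4482 -0.0204  0.3255] [[0.0, -1.0, 0.005], [-0.001, 0.005, 1.0], [-1.0, -0.0, -0.001]] [-0.29 -0.02  0.27  1.87  0.    1.29  1.54] [ 0.16674995  0.29339701 -0.64191785]
[[295.4, 0.0, 320.2], [0.0, 295.4, 200.6], [0.0, 0.0, 1.0]] [[ 0.377 -0.02   0.505]
 [ 0.241 -0.003 -0.97 ]]
```

View pics/w1.png

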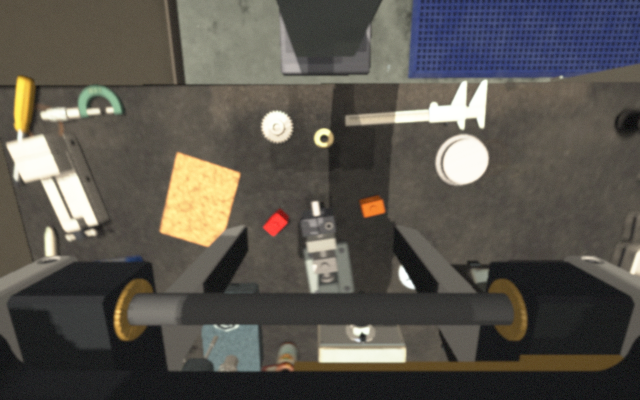

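The wrist view shows everything from above: mat (200,200), anvil (463,160), gear (277,127), bushing (324,138), red (275,222), orange (372,206), bar tip (316,204), collar (318,230), spacer and master behind it.

Run:
```python
from h import *
im=cv2.imread('pics/w1.png');c=dict(np.load('pics/w1.npz'))
hsv=cv2.cvtColor(im,cv2.COLOR_BGR2HSV)
m=cv2.inRange(hsv,(8,60,120),(25,200,255));m[:,:150]=0;m[:,250:]=0;m[260:]=0
ct=max(cv2.findContours(m,0,2)[0],key=cv2.contourArea);r=cv2.minAreaRect(ct);b=cv2.boxPoints(r)
W=np.array([onz('wrist',p,.003,c) for p in b]);print('mat',W.round(3).tolist(),W.mean(0).round(4),[np.linalg.norm(W[i]-W[i-1]).round(3) for i in range(4)])
g=cv2.cvtColor(im,cv2.COLOR_BGR2GRAY)[120:200,420:505]
m=(g>130).astype(np.uint8);ct=max(cv2.findContours(m,0,2)[0],key=cv2.contourArea)+[420,120]
print('anvil blob',cv2.boundingRect(ct))
z=cv2.resize(im[180:300,260:400],None,fx=4,fy=4,interpolation=2);a=cv2.resize(im[120:200,420:500],(240,240),interpolation=2)
z=np.hstack([z,np.vstack([a,np.zeros((240,240,3),np.uint8)])]);cv2.imwrite('pics/z1.png',z)
```

```text
mat [[0.562, -0.322, 0.003], [0.414, -0.264, 0.003], [0.444, -0.153, 0.003], [0.597, -0.204, 0.003]] [ 0.5044 -0.2355  0.003 ] [np.float64(0.123), np.float64(0.159), np.float64(0.115), np.float64(0.161)]
anvil blob (435, 134, 54, 52)
```

View pics/z1.png

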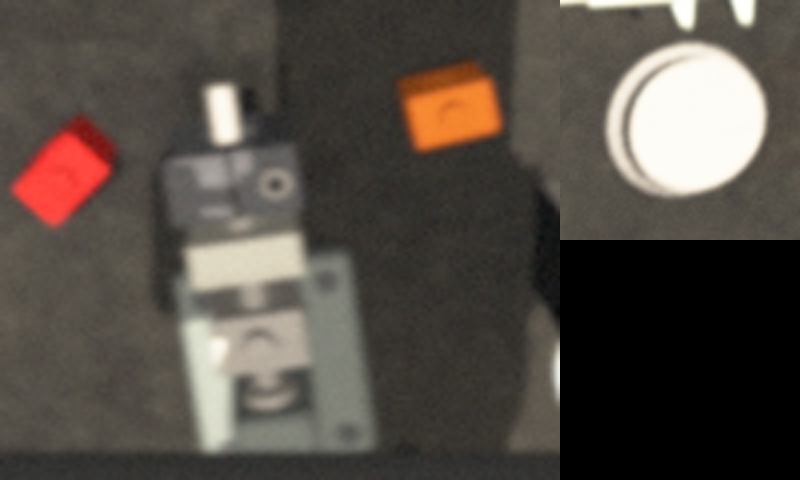

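Run:
```python
from h import *
c=dict(np.load('pics/w1.npz'))
P=lambda u,v,z:onz('wrist',(260+(u-1.5)/4+0,180+(v-1.5)/4),z,c)
for n,u,v,z in [('tip top',222,84,.105),('bar@collar',228,143,.105),('colFL',166,158,.117),('colFR',297,148,.117),('colBL',176,226,.117),('colBR',302,218,.117),('spFL',187,248,.114),('spFR',303,235,.114),('spBL',190,289,.114),('spBR',308,276,.114),('mFL',220,318,.111),('mFR',304,312,.111),('mbtn',264,336,.117),('bar btw',262,385,.105),('footR',350,250,.016),('footRb',378,450,.016)]:
    print(n,P(u,v,z).round(4))
A=lambda u,v,z:onz('wrist',(420+(u-560)/3,120+v/3),z,c)
for n,u,v,z in [('topL',630,125,.025),('topR',767,122,.025),('topT',700,47,.025),('topB',697,193,.025)]: print(n,A(u,v,z).round(4))
```

```text
tip top [ 0.4771 -0.0281  0.105 ]
bar@collar [ 0.4986 -0.0262  0.105 ]
colFL [ 0.5002 -0.0473  0.117 ]
colFR [ 0.4968 -0.0023  0.117 ]
colBL [ 0.5251 -0.0444  0.117 ]
colBR [ 5.223e-01 -4.000e-04  1.170e-01]
spFL [ 0.5345 -0.0408  0.114 ]
spFR [5.298e-01 1.000e-04 1.140e-01]
spBL [ 0.5501 -0.04    0.114 ]
spBR [0.5453 0.002  0.114 ]
mFL [ 0.5628 -0.0295  0.111 ]
mFR [0.5606 0.0009 0.111 ]
mbtn [ 0.567  -0.0137  0.117 ]
bar btw [ 0.5928 -0.0142  0.105 ]
footR [0.5753 0.026  0.016 ]
footRb [0.6742 0.0406 0.016 ]
topL [0.433  0.1787 0.025 ]
topR [0.4318 0.2525 0.025 ]
topT [0.392  0.2118 0.025 ]
topB [0.4706 0.2192 0.025 ]
```

{"op": "drive_tool", "data": {"rows": "0.0125 -0.0006 -0.02 0.067 1;0.0125 -0.0006 -0.03 0.068 1;0.0125 -0.0006 -0.03 0 1;0.0125 -0.0006 -0.03 0 1;0.0128 -0.0006 -0.03 0 1", "squeeze": 25}}

```text
time_s: 1.82
position: [0.5118, -0.017, 0.1838]
ee_rot: [[-0.0, -0.991, -0.134], [0.0, -0.134, 0.991], [-1.0, 0.0, 0.0]]
contact_force: [0.8, 0.2, -0.3]
gripper_width: 0.0937
```

{"op": "drive_tool", "data": {"rows": "0 0 -0.025 0 1;0 0 -0.025 0 1;0 0 -0.025 0 1;0 0 -0.02 0 1;0 0 -0.0105 0 1"}}

```text
time_s: 2.23
position: [0.5102, -0.0171, 0.0775]
ee_rot: [[-0.003, -0.991, -0.134], [-0.0, -0.134, 0.991], [-1.0, 0.003, 0.0]]
contact_force: [0.2, 0.4, -0.3]
gripper_width: 0.0943
```

{"op": "drive_tool", "data": {"rows": "0 0 0 0 0.2;0 0 0 0 0.1;0 0 0 0 0.05;0 0 0 0 0.05;0 0 0 0 0.05"}}

```text
time_s: 2.65
position: [0.5121, -0.0178, 0.0809]
ee_rot: [[0.002, -0.991, -0.134], [0.0, -0.134, 0.991], [-1.0, -0.002, -0.0]]
contact_force: [0.1, -0.6, 0.6]
gripper_width: 0.0639
```

Run:
```python
from h import *
o=observe();print(o['time_s'],o['position'].round(4),o['ee_rot'].round(3).tolist(),o['contact_force'],o['gripper_width'])
c=calibration('wrist');im=grab_frame('wrist')[:,:,::-1];np.savez('pics/w2.npz',**c)
s=grab_frame('scene')[:,:,::-1];d=grab_frame('side')[:,:,::-1]
cv2.imwrite('pics/w2.png',im);a=cv2.resize(s[140:260,240:400],(400,300),interpolation=2);b=cv2.resize(d[120:240,230:390],(400,300),interpolation=2)
cv2.imwrite('pics/z2.png',np.vstack([cv2.resize(im[150:330,160:480],(533,300)),np.hstack([a,b])[:,:533]]) if 0 else np.vstack([np.hstack([cv2.resize(im[150:400],(640,250)),np.zeros((250,160,3),np.uint8)]),np.hstack([a,b])]))
```

```text
2.65 [ 0.5121 -0.0178  0.0809] [[0.002, -0.991, -0.134], [0.0, -0.134, 0.991], [-1.0, -0.002, -0.0]] [ 0.12481901 -0.55769896  0.55510474] 0.06394156423844877
```

View pics/z2.png

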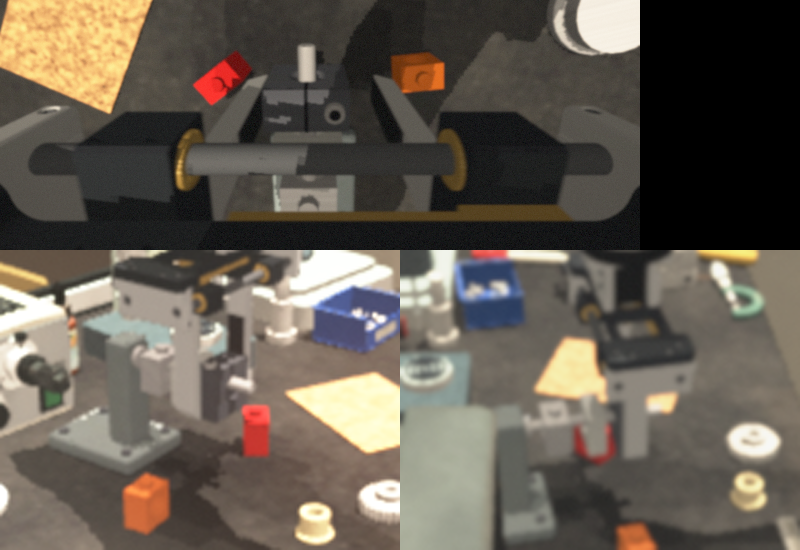

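The fingers straddle the collar but sit about 5 mm too far to +y (the collar is at 262–352 px and the finger gap at 265–375), so I shift before closing.

{"op": "drive_tool", "data": {"rows": "0.0007 -0.0055 0 0 0.3;0 0 0 0 0.2;0 0 0 0 0;0 0 0 0 -0.2;0 0 0 0 -0.4", "squeeze": 25}}

```text
time_s: 3.22
position: [0.5121, -0.0232, 0.0799]
ee_rot: [[-0.0, -0.991, -0.134], [-0.0, -0.134, 0.991], [-1.0, 0.0, -0.0]]
contact_force: [-0.4, -0.5, 0.5]
gripper_width: 0.046
```

{"op": "drive_tool", "data": {"rows": "0 0 0 0 -1;0 0 0 0 -1;0 0 0 0 -1;0 0 0 0 -1;0 0 0 0 -1"}}

```text
time_s: 3.63
position: [0.5121, -0.0233, 0.0799]
ee_rot: [[-0.0, -0.991, -0.134], [0.0, -0.134, 0.991], [-1.0, 0.0, 0.0]]
contact_force: [-0.3, -0.3, -0.4]
gripper_width: 0.0457
```

{"op": "drive_tool", "data": {"rows": "0 0 0 0 -1;0 0 0 0 -1;0 0 0 0 -1;0 0 0 0 -1;0 0 0 0 -1"}}

```text
time_s: 4.05
position: [0.5121, -0.0234, 0.0799]
ee_rot: [[-0.0, -0.991, -0.134], [-0.0, -0.134, 0.991], [-1.0, 0.0, -0.0]]
contact_force: [0.2, -0.5, -2.7]
gripper_width: 0.0459
```

Run:
```python
from h import *
o=observe();print(o['time_s'],o['position'].round(4),o['contact_force'].round(1),o['moment'].round(2),o['gripper_width'])
```

```text
4.05 [ 0.5121 -0.0234  0.0799] [ 0.2 -0.5 -2.7] [0.13 0.02 0.05] 0.04592971763542138
```

{"op": "drive_tool", "data": {"rows": "0 0 0.006 0 -1;0 0 0 0 -1;-0.015 -0.002 0 0 -1;-0.015 -0.002 0 0 -1;0 0 0 0 -1"}}

```text
time_s: 4.47
position: [0.4799, -0.0278, 0.0859]
ee_rot: [[-0.001, -0.991, -0.133], [0.0, -0.133, 0.991], [-1.0, 0.001, 0.0]]
contact_force: [0.1, -0.1, -3.4]
gripper_width: 0.0461
```

{"op": "drive_tool", "data": {"rows": "-0.015 -0.002 0 0 -1;-0.015 -0.002 0 0 -1;-0.015 -0.002 0 0 -1;0 0 0 0 -1;0 0 0 0 -1"}}

```text
time_s: 4.88
position: [0.4374, -0.0334, 0.0863]
ee_rot: [[0.001, -0.991, -0.134], [0.0, -0.134, 0.991], [-1.0, -0.001, 0.0]]
contact_force: [0.6, -0.0, -2.4]
gripper_width: 0.0461
```

Run:
```python
from h import *
o=observe();print(o['time_s'],o['position'].round(4),o['contact_force'].round(1),o['gripper_width'])
c=calibration('wrist');im=grab_frame('wrist')[:,:,::-1];np.savez('pics/w3.npz',**c);cv2.imwrite('pics/w3.png',im)
```

```text
4.8833 [ 0.4374 -0.0334  0.0863] [ 0.6 -0.  -2.4] 0.04606305178116998
```

View pics/w3.png

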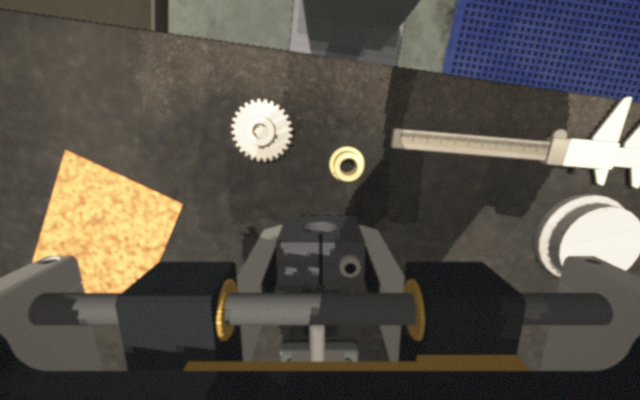

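{"op": "drive_tool", "data": {"rows": "0 0 0.022 0 -1;0 -0.01 0.022 0 -1;0.0067 -0.03 0 0 -1;0.0067 -0.03 0 0 -1;0.0067 -0.03 0 0 -1"}}

```text
time_s: 5.35
position: [0.4586, -0.1345, 0.1306]
ee_rot: [[0.002, -0.991, -0.135], [-0.0, -0.135, 0.991], [-1.0, -0.002, -0.001]]
contact_force: [0.7, 1.3, -2.5]
gripper_width: 0.0462
```

{"op": "drive_tool", "data": {"rows": "0.0067 -0.03 0 0 -1;0.0067 -0.03 0 0 -1;0 -0.03 0 0 -1;0 0 -0.03 0 -1;0 0 -0.03 0 -1"}}

```text
time_s: 5.77
position: [0.4723, -0.2259, 0.0701]
ee_rot: [[0.004, -0.991, -0.131], [-0.002, -0.131, 0.991], [-1.0, -0.003, -0.002]]
contact_force: [0.5, 0.5, -3.7]
gripper_width: 0.0458
```

{"op": "drive_tool", "data": {"rows": "0 0 -0.03 0 -1;0 0 -0.015 0 -1;0 0 -0.005 0 -1;0 0 -0.004 0 -1;0 0 0 0 -1"}}

```text
time_s: 6.18
position: [0.4712, -0.2236, 0.016]
ee_rot: [[0.0, -0.991, -0.134], [-0.0, -0.134, 0.991], [-1.0, -0.0, -0.0]]
contact_force: [-0.9, 1.0, -2.5]
gripper_width: 0.0458
```

{"op": "drive_tool", "data": {"rows": "0 0 -0.001 0 -1;0 0 -0.001 0 -1;0 0 -0.001 0 -1;0 0 0 0 -1;0 0 0 0 -1"}}

```text
time_s: 6.6
position: [0.4709, -0.2235, 0.0133]
ee_rot: [[0.001, -0.991, -0.134], [-0.0, -0.134, 0.991], [-1.0, -0.001, -0.0]]
contact_force: [-0.4, 0.4, -2.9]
gripper_width: 0.0459
```

{"op": "drive_tool", "data": {"rows": "0 0 -0.001 0 -1;0 0 0 0 -1;0 0 0 0 -1;0 0 0 0 -1;0 0 0 0 -1"}}

```text
time_s: 7.02
position: [0.4707, -0.2234, 0.0119]
ee_rot: [[0.0, -0.991, -0.134], [-0.0, -0.134, 0.991], [-1.0, -0.0, -0.0]]
contact_force: [0.4, 0.2, -2.4]
gripper_width: 0.0459
```

{"op": "drive_tool", "data": {"rows": "0 0 -0.001 0 -1;0 0 0 0 -1;0 0 0 0 -1;0 0 0 0 -1;0 0 0 0 -1"}}

```text
time_s: 7.43
position: [0.4709, -0.2235, 0.0115]
ee_rot: [[0.0, -0.991, -0.134], [0.0, -0.134, 0.991], [-1.0, -0.0, -0.0]]
contact_force: [-4.3, 2.5, 13.2]
gripper_width: 0.0461
```

{"op": "drive_tool", "data": {"rows": "0 0 -0.001 0 -1;0 0 0 0 -1;0 0 0 0 -1;0 0 0 0 -1;0 0 0 0 -1"}}

```text
time_s: 7.85
position: [0.4712, -0.2234, 0.0111]
ee_rot: [[0.001, -0.991, -0.134], [0.0, -0.134, 0.991], [-1.0, -0.001, 0.0]]
contact_force: [-8.1, 4.4, 27.1]
gripper_width: 0.0458
```

{"op": "drive_tool", "data": {"rows": "0 0 0.0015 0 -1;0 0 0 0 0.1;0 0 0 0 0.3;0 0 0 0 0.6;0 0 0 0 1"}}

```text
time_s: 8.27
position: [0.4706, -0.2234, 0.0113]
ee_rot: [[-0.0, -0.991, -0.134], [-0.0, -0.134, 0.991], [-1.0, 0.0, -0.0]]
contact_force: [-0.1, -0.6, 0.6]
gripper_width: 0.0679
```

{"op": "drive_tool", "data": {"rows": "0 0 0 0 1;0 0 0 0 1;0 0 0 0 1;0 0 0.02 0 1;0 0 0.03 0 1"}}

```text
time_s: 8.68
position: [0.4691, -0.2229, 0.0601]
ee_rot: [[-0.004, -0.991, -0.134], [0.001, -0.134, 0.991], [-1.0, 0.004, 0.002]]
contact_force: [0.7, -0.5, 0.1]
gripper_width: 0.0935
```

{"op": "drive_tool", "data": {"rows": "0 0 0.035 0 1;0 0 0.035 0 1;0 0 0.035 0 1;0 0 0 0 1;0 0 0 0 1"}}

```text
time_s: 9.1
position: [0.4716, -0.2236, 0.1681]
ee_rot: [[0.004, -0.991, -0.134], [-0.001, -0.134, 0.991], [-1.0, -0.003, -0.001]]
contact_force: [-0.1, 1.0, -0.3]
gripper_width: 0.094
```

Run:
```python
from h import *
o=observe();print(o['time_s'],o['position'].round(4),o['contact_force'].round(1),o['gripper_width'])
c=calibration('wrist');im=grab_frame('wrist')[:,:,::-1];np.savez('pics/w4.npz',**c);cv2.imwrite('pics/w4.png',im)
print([proj('wrist',p,c).round(0) for p in [(.471,-.2235,.049),(.4771,-.0281,.105),(.432,.216,.025)]])
```

```text
9.1 [ 0.4716 -0.2236  0.1681] [-0.1  1.  -0.3] 0.09395742903988141
[array([321., 197.]), array([540., 247.]), array([710., 209.])]
```

View pics/w4.png

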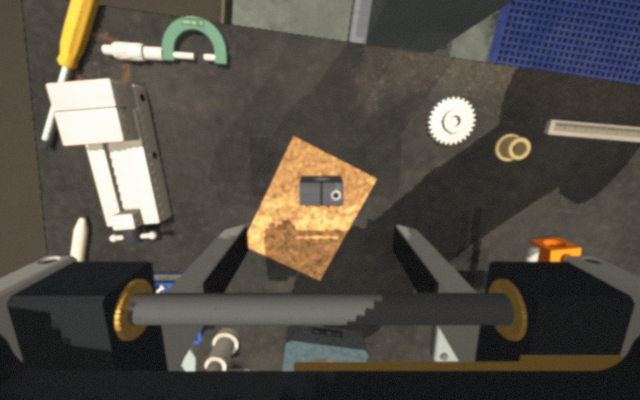

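Run:
```python
from h import *
c=dict(np.load('pics/w4.npz'))
W=np.array([onz('wrist',p,.003,c) for p in [(294,136),(377,180),(320,280),(247,237)]]);print(W.round(3).tolist(),W.mean(0).round(4),[np.linalg.norm(W[i]-W[i-1]).round(3) for i in range(4)])
print([onz('wrist',p,.049,c).round(4) for p in [(300,178),(341,178),(300,205),(343,205)]])
print([onz('scene',p,.003).round(4) for p in [(355,197),(391,189),(424,208),(386,220)]])
```

```text
[[0.416, -0.262, 0.003], [0.453, -0.159, 0.003], [0.592, -0.208, 0.003], [0.545, -0.306, 0.003]] [ 0.5015 -0.2335  0.003 ] [np.float64(0.137), np.float64(0.109), np.float64(0.147), np.float64(0.108)]
[array([ 0.4545, -0.247 ,  0.049 ]), array([ 0.4489, -0.2054,  0.049 ]), array([ 0.4829, -0.2436,  0.049 ]), array([ 0.4769, -0.1991,  0.049 ])]
[array([ 0.5916, -0.2077,  0.003 ]), array([ 0.5565, -0.313 ,  0.003 ]), array([ 0.4283, -0.2738,  0.003 ]), array([ 0.4554, -0.159 ,  0.003 ])]
```

{"op": "drive_tool", "data": {"rows": "0.0114 0.034 0 0 1;0.0114 0.034 0 0 1;0.0114 0.034 0 0 1;0.0114 0.034 0 0 1;0.0114 0.034 0 0 1"}}

```text
time_s: 9.57
position: [0.5271, -0.0517, 0.1649]
ee_rot: [[-0.002, -0.991, -0.134], [-0.0, -0.134, 0.991], [-1.0, 0.002, 0.0]]
contact_force: [0.4, -0.8, -0.5]
gripper_width: 0.094
```

{"op": "drive_tool", "data": {"rows": "0.0114 0.034 0 0 1;0 0 0 0 1;0 0 0 0 1;0 0 0 0 1;0 0 0 0 1"}}

```text
time_s: 9.98
position: [0.5384, -0.0207, 0.1657]
ee_rot: [[-0.001, -0.991, -0.132], [-0.001, -0.132, 0.991], [-1.0, 0.001, -0.0]]
contact_force: [-0.6, 0.0, 0.3]
gripper_width: 0.0937
```

Run:
```python
from h import *
o=observe();print(o['time_s'],o['position'].round(4),o['contact_force'].round(1),o['gripper_width'])
s=grab_frame('scene')[:,:,::-1];d=grab_frame('side')[:,:,::-1]
a=cv2.resize(s[140:260,240:400],(400,300),interpolation=2);b=cv2.resize(d[120:240,230:390],(400,300),interpolation=2)
cv2.imwrite('pics/z5.png',np.hstack([a,b]))
```

```text
9.9833 [ 0.5384 -0.0207  0.1657] [-0.6  0.   0.3] 0.09366610367124453
```

View pics/z5.png

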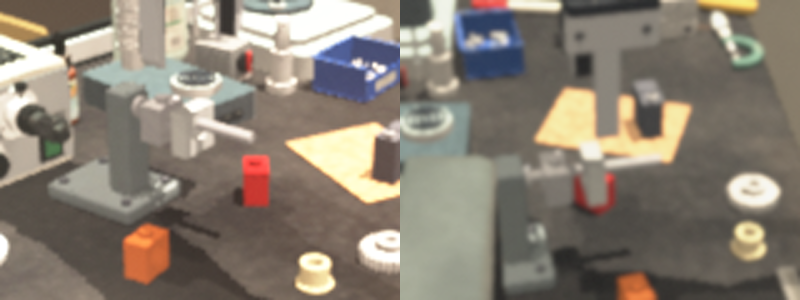

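Run:
```python
from h import *
print([proj('side',p).round(1) for p in [(.540,-.0198,.114),(.5384,-.0207,.1657),(.5403,0.027,.1657),(.477,-.028,.105)]])
print([proj('scene',p).round(1) for p in [(.540,-.0198,.114),(.477,-.028,.105)]])
print(onz('side',(230+193/2.5,120+147/2.5),.114),onz('side',(230+260/2.5,120+158/2.5),.100),onz('scene',(240+192/2.5,140+101/2.5),.114),onz('scene',(240+250/2.5,140+135/2.5),.1))
```

```text
[array([306.8, 181.7]), array([307. , 161.4]), array([307.5, 174.4]), array([335. , 181.5])]
[array([317.1, 182.7]), array([341.4, 193.6])]
[ 0.53839629 -0.03072181  0.114     ] [ 0.4791159  -0.02864078  0.1       ] [ 0.54946485 -0.02849183  0.114     ] [ 0.485254   -0.03285541  0.1       ]
```

Run:
```python
from h import *
print(observe()['position'].round(4))
d=np.ascontiguousarray(grab_frame('side')[:,:,::-1]);c=calibration('side')
w=grab_frame('wrist')[:,:,::-1]
z=cv2.resize(d[140:220,270:350],None,fx=7,fy=7,interpolation=2)
p=observe()['position']
for q in [(.540,-.0198,.114),p,p+[-.0067,.05,0],(.477,-.028,.1)]:
    u=(proj('side',q,c)-[270,140])*7;cv2.circle(z,tuple(int(i) for i in u),3,(0,0,255),-1)
cv2.imwrite('pics/z6.png',np.hstack([z[:400],cv2.resize(w[200:400,200:440],(240,400))]))
```

```text
[ 0.5387 -0.0206  0.1662]
```

View pics/z6.png

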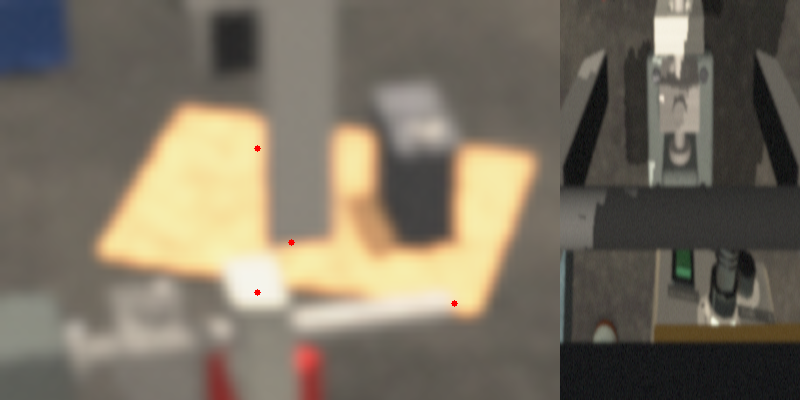

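Fingertip and spacer markers agree with the picture to within about 1.5 px; the wrist inset shows the spacer centred between the fingers. Descending.

{"op": "drive_tool", "data": {"rows": "0.001 0 -0.03 0 1;0 0 -0.03 0 1;0 0 -0.02 0 1;0 0 -0.006 0 1;0 0 0 0 0.5"}}

```text
time_s: 10.6
position: [0.5392, -0.0198, 0.0794]
ee_rot: [[-0.002, -0.991, -0.133], [-0.0, -0.133, 0.991], [-1.0, 0.002, -0.0]]
contact_force: [-0.4, -0.2, 0.4]
gripper_width: 0.0903
```

{"op": "drive_tool", "data": {"rows": "0 0 0 0 0.2;0 0 0 0 0;0 0 0 0 -0.1;0 0 0 0 -0.2;0 0 0 0 -0.4"}}

```text
time_s: 11.02
position: [0.5404, -0.0194, 0.0811]
ee_rot: [[0.001, -0.991, -0.134], [0.0, -0.134, 0.991], [-1.0, -0.001, -0.0]]
contact_force: [-0.1, -0.1, 0.9]
gripper_width: 0.0575
```

{"op": "drive_tool", "data": {"rows": "0 0 0 0 -1;0 0 0 0 -1;0 0 0 0 -1;0 0 0 0 -1;0 0 0 0 -1"}}

```text
time_s: 11.43
position: [0.5402, -0.0196, 0.0806]
ee_rot: [[0.0, -0.991, -0.134], [-0.0, -0.134, 0.991], [-1.0, -0.0, -0.0]]
contact_force: [-0.2, -2.0, 3.7]
gripper_width: 0.0397
```

{"op": "drive_tool", "data": {"rows": "0 0 0 0 -1;0 0 0 0 -1;0 0 0 0 -1;0 0 0 0 -1;0 0 0 0 -1"}}

```text
time_s: 11.85
position: [0.5402, -0.0196, 0.0806]
ee_rot: [[0.0, -0.991, -0.134], [-0.0, -0.134, 0.991], [-1.0, -0.0, -0.0]]
contact_force: [-0.1, -1.9, 4.9]
gripper_width: 0.0398
```

{"op": "drive_tool", "data": {"rows": "0 0 0.003 0 -1;0 0 0.003 0 -1;0 0 0 0 -1;0 0 0 0 -1;0 0 0 0 -1"}}

```text
time_s: 12.27
position: [0.54, -0.0193, 0.0864]
ee_rot: [[-0.0, -0.991, -0.134], [0.0, -0.134, 0.991], [-1.0, 0.0, 0.0]]
contact_force: [-0.8, 0.6, -1.6]
gripper_width: 0.0398
```

{"op": "drive_tool", "data": {"rows": "-0.0157 -0.0021 0 0 -1;-0.0157 -0.0021 0 0 -1;-0.0157 -0.0021 0 0 -1;0 0 0 0 -1;0 0 0 0 -1"}}

```text
time_s: 12.68
position: [0.4928, -0.0257, 0.0866]
ee_rot: [[0.0, -0.991, -0.134], [0.0, -0.134, 0.991], [-1.0, -0.0, 0.0]]
contact_force: [0.2, 0.7, 0.4]
gripper_width: 0.04
```

{"op": "drive_tool", "data": {"rows": "-0.0157 -0.0021 0 0 -1;-0.0157 -0.0021 0 0 -1;-0.0157 -0.0021 0 0 -1;0 0 0 0 -1;0 0 0 0 -1"}}

```text
time_s: 13.1
position: [0.4465, -0.0319, 0.0867]
ee_rot: [[0.001, -0.991, -0.134], [0.0, -0.134, 0.991], [-1.0, -0.001, -0.0]]
contact_force: [0.4, 0.6, -0.2]
gripper_width: 0.04
```

{"op": "drive_tool", "data": {"rows": "0 0 0.022 0 -1;0 -0.0156 0.022 0 -1;0.013 -0.033 0 0 -1;0.013 -0.033 0 0 -1;0.013 -0.033 0 0 -1"}}

```text
time_s: 13.52
position: [0.4869, -0.1479, 0.1312]
ee_rot: [[0.002, -0.991, -0.135], [-0.0, -0.135, 0.991], [-1.0, -0.002, -0.001]]
contact_force: [0.8, -0.5, -0.7]
gripper_width: 0.04
```

{"op": "drive_tool", "data": {"rows": "0.013 -0.033 0 0 -1;0.013 -0.033 0 0 -1;0.013 -0.035 0 0 -1;0.0125 0 0 0 -1;0 0 0 0 -1"}}

```text
time_s: 13.93
position: [0.5388, -0.2496, 0.13]
ee_rot: [[0.001, -0.991, -0.132], [-0.001, -0.132, 0.991], [-1.0, -0.0, -0.001]]
contact_force: [0.6, 0.6, -0.1]
gripper_width: 0.0399
```

{"op": "drive_tool", "data": {"rows": "0 0 -0.03 0 -1;0 0 -0.03 0 -1;0 0 -0.03 0 -1;0 0 -0.02 0 -1;0 0 -0.006 0 -1"}}

```text
time_s: 14.35
position: [0.5352, -0.2462, 0.0112]
ee_rot: [[-0.004, -0.991, -0.135], [0.002, -0.135, 0.991], [-1.0, 0.004, 0.002]]
contact_force: [0.2, 0.2, -0.7]
gripper_width: 0.0401
```

{"op": "drive_tool", "data": {"rows": "0 0 -0.002 0 -1;0 0 0 0 -1;0 0 0 0 -1;0 0 0 0 -1;0 0 0 0 -1"}}

```text
time_s: 14.77
position: [0.5371, -0.2478, 0.0136]
ee_rot: [[0.002, -0.991, -0.134], [-0.001, -0.134, 0.991], [-1.0, -0.002, -0.001]]
contact_force: [0.3, -0.2, -0.6]
gripper_width: 0.0398
```

{"op": "drive_tool", "data": {"rows": "0 0 -0.001 0 -1;0 0 -0.001 0 -1;0 0 -0.001 0 -1;0 0 0 0 -1;0 0 0 0 -1"}}

```text
time_s: 15.18
position: [0.5365, -0.2476, 0.0095]
ee_rot: [[0.0, -0.991, -0.134], [-0.0, -0.134, 0.991], [-1.0, -0.0, -0.0]]
contact_force: [-0.7, 1.3, 3.1]
gripper_width: 0.0399
```

{"op": "drive_tool", "data": {"rows": "0 0 -0.001 0 -1;0 0 0 0 -1;0 0 0 0 -1;0 0 0 0 -1;0 0 0 0 -1"}}

```text
time_s: 15.6
position: [0.5366, -0.2475, 0.0094]
ee_rot: [[0.001, -0.991, -0.134], [0.0, -0.134, 0.991], [-1.0, -0.001, 0.0]]
contact_force: [-5.1, 4.6, 20.6]
gripper_width: 0.0399
```

{"op": "drive_tool", "data": {"rows": "0 0 -0.001 0 -1;0 0 0 0 -1;0 0 0 0 -1;0 0 0 0 -1;0 0 0 0 -1"}}

```text
time_s: 16.02
position: [0.537, -0.2475, 0.009]
ee_rot: [[0.001, -0.991, -0.134], [0.0, -0.134, 0.991], [-1.0, -0.001, 0.0]]
contact_force: [-8.6, 6.8, 31.7]
gripper_width: 0.0401
```

{"op": "drive_tool", "data": {"rows": "0 0 0.002 0 -1;0 0 0 0 0;0 0 0 0 0.2;0 0 0 0 0.6;0 0 0 0 1"}}

```text
time_s: 16.43
position: [0.5362, -0.2476, 0.0091]
ee_rot: [[-0.0, -0.991, -0.134], [-0.0, -0.134, 0.991], [-1.0, 0.0, 0.0]]
contact_force: [0.2, -0.2, 0.3]
gripper_width: 0.0629
```

{"op": "drive_tool", "data": {"rows": "0 0 0 0 1;0 0 0 0 1;0 0 0 0 1;0 0 0.02 0 1;0 0 0.03 0 1"}}

```text
time_s: 16.85
position: [0.5348, -0.247, 0.0578]
ee_rot: [[-0.004, -0.991, -0.134], [0.001, -0.134, 0.991], [-1.0, 0.004, 0.002]]
contact_force: [-0.0, 0.1, 0.5]
gripper_width: 0.0933
```

{"op": "drive_tool", "data": {"rows": "0 0 0.035 0 1;0 0 0.035 0 1;0 0 0.038 0 1;0 0 0 0 1;0 0 0 0 1"}}

```text
time_s: 17.27
position: [0.5374, -0.248, 0.1694]
ee_rot: [[0.004, -0.991, -0.134], [-0.001, -0.134, 0.991], [-1.0, -0.004, -0.001]]
contact_force: [-0.7, -0.4, -1.1]
gripper_width: 0.0939
```

Run:
```python
from h import *
o=observe();print(o['time_s'],o['position'].round(4),o['contact_force'].round(1),o['gripper_width'])
s=grab_frame('scene')[:,:,::-1];d=grab_frame('side')[:,:,::-1];w=grab_frame('wrist')[:,:,::-1]
cv2.imwrite('pics/scene7.png',s)
a=cv2.resize(s[140:260,280:440],(400,300),interpolation=2);b=cv2.resize(d[120:240,230:390],(400,300),interpolation=2)
cv2.imwrite('pics/z7.png',np.vstack([np.hstack([a,b]),cv2.resize(w[100:300],(800,250))]))
```

```text
17.2667 [ 0.5374 -0.248   0.1694] [-0.7 -0.4 -1.1] 0.09391289714644413
```

View pics/z7.png

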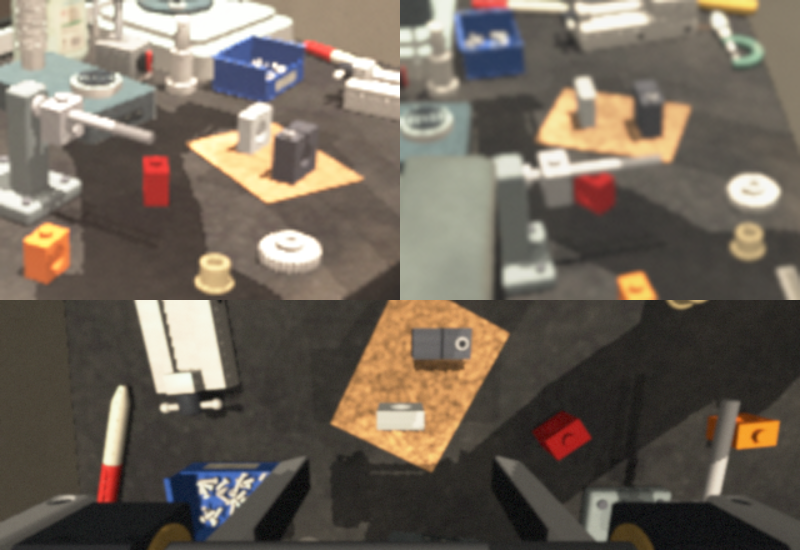

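{"op": "drive_tool", "data": {"rows": "0.005 0.033 0 0 1;0.005 0.033 0 0 1;0.005 0.033 0 0 1;0.005 0.033 0 0 1;0.005 0.033 0 0 1"}}

```text
time_s: 17.83
position: [0.5607, -0.081, 0.1661]
ee_rot: [[-0.002, -0.991, -0.134], [-0.0, -0.134, 0.991], [-1.0, 0.002, 0.0]]
contact_force: [0.7, -0.2, -0.4]
gripper_width: 0.0942
```

{"op": "drive_tool", "data": {"rows": "0.005 0.033 0 0 1;0.0045 0.0345 0 0 1;0 0 0 0 1;0 0 0 0 1;0 0 0 0 1"}}

```text
time_s: 18.25
position: [0.5704, -0.0157, 0.1664]
ee_rot: [[-0.002, -0.991, -0.134], [-0.001, -0.134, 0.991], [-1.0, 0.002, -0.0]]
contact_force: [-0.5, -0.2, 0.6]
gripper_width: 0.0939
```

Run:
```python
from h import *
p=observe()['position'];print(p.round(4))
d=np.ascontiguousarray(grab_frame('side')[:,:,::-1]);c=calibration('side')
cw=calibration('wrist');w=np.ascontiguousarray(grab_frame('wrist')[:,:,::-1])
z=cv2.resize(d[140:220,250:330],None,fx=6,fy=6,interpolation=2)
for q in [(.571,-.0152,.111),p+[-.0067,.05,0]]:
    u=(proj('side',q,c)-[250,140])*6;cv2.circle(z,tuple(int(i) for i in u),3,(0,0,255),-1)
for q in [(.571,-.0152,.117)]: print(proj('wrist',q,cw))
cv2.imwrite('pics/z8.png',np.hstack([z[:400],cv2.resize(w[200:400,240:400],(320,400))]))
```

```text
[ 0.5704 -0.0157  0.1664]
[321.53840783 218.26411649]
```

View pics/z8.png

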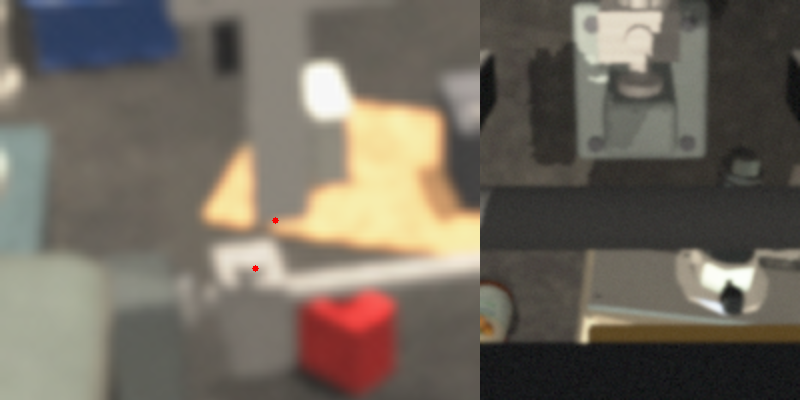

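The master's button lies at wrist (319,220) against the predicted (321.5,218), and its side-view top matches the marker: within 2 mm. Descending with a 1 mm y correction.

{"op": "drive_tool", "data": {"rows": "0.0005 -0.001 -0.03 0 1;0 0 -0.03 0 1;0 0 -0.02 0 1;0 0 -0.006 0 1;0 0 0 0 0.5"}}

```text
time_s: 18.77
position: [0.5705, -0.0172, 0.0802]
ee_rot: [[-0.003, -0.991, -0.132], [-0.001, -0.132, 0.991], [-1.0, 0.003, -0.0]]
contact_force: [-0.6, -0.8, -0.6]
gripper_width: 0.0903
```

{"op": "drive_tool", "data": {"rows": "0 0 0 0 0.2;0 0 0 0 0;0 0 0 0 -0.1;0 0 0 0 -0.2;0 0 0 0 -0.4"}}

```text
time_s: 19.18
position: [0.5717, -0.0161, 0.0821]
ee_rot: [[0.001, -0.991, -0.134], [0.0, -0.134, 0.991], [-1.0, -0.001, -0.0]]
contact_force: [-0.6, 0.2, 0.0]
gripper_width: 0.0574
```

{"op": "drive_tool", "data": {"rows": "0 0 0 0 -1;0 0 0 0 -1;0 0 0 0 -1;0 0 0 0 -1;0 0 0 0 -1"}}

```text
time_s: 19.6
position: [0.5714, -0.0161, 0.0815]
ee_rot: [[0.0, -0.991, -0.134], [-0.0, -0.134, 0.991], [-1.0, -0.0, -0.0]]
contact_force: [-0.6, -0.1, 1.2]
gripper_width: 0.0341
```

{"op": "drive_tool", "data": {"rows": "0 0 0 0 -1;0 0 0 0 -1;0 0 0 0 -1;0 0 0 0 -1;0 0 0 0 -1"}}

```text
time_s: 20.02
position: [0.5714, -0.0161, 0.0815]
ee_rot: [[0.0, -0.991, -0.134], [-0.0, -0.134, 0.991], [-1.0, -0.0, -0.0]]
contact_force: [0.2, 0.3, 1.3]
gripper_width: 0.0337
```

{"op": "drive_tool", "data": {"rows": "0 0 0.003 0 -1;0 0 0.003 0 -1;0 0 0 0 -1;-0.0158 -0.0021 0 0 -1;-0.0158 -0.0021 0 0 -1"}}

```text
time_s: 20.43
position: [0.5396, -0.0204, 0.0874]
ee_rot: [[0.0, -0.991, -0.134], [-0.0, -0.134, 0.991], [-1.0, -0.0, -0.0]]
contact_force: [0.6, 0.2, -0.1]
gripper_width: 0.0336
```

{"op": "drive_tool", "data": {"rows": "-0.0158 -0.0021 0 0 -1;-0.0158 -0.0021 0 0 -1;0 0 0 0 -1;-0.0158 -0.0021 0 0 -1;-0.0158 -0.0021 0 0 -1"}}

```text
time_s: 20.85
position: [0.4769, -0.0286, 0.0876]
ee_rot: [[0.001, -0.991, -0.134], [-0.0, -0.134, 0.991], [-1.0, -0.001, -0.0]]
contact_force: [-0.3, -0.1, -2.5]
gripper_width: 0.0338
```

{"op": "drive_tool", "data": {"rows": "-0.0158 -0.0021 0 0 -1;-0.0158 -0.0021 0 0 -1;0 0 0 0 -1;0 0 0 0 -1;0 0 0 0 -1"}}

```text
time_s: 21.27
position: [0.446, -0.0328, 0.0877]
ee_rot: [[0.001, -0.991, -0.134], [-0.0, -0.134, 0.991], [-1.0, -0.001, -0.0]]
contact_force: [-0.1, 0.0, -1.3]
gripper_width: 0.0339
```

Run:
```python
from h import *
o=observe();print(o['time_s'],o['position'].round(4),o['contact_force'].round(1))
s=cv2.imread('pics/scene7.png');g=cv2.cvtColor(s,cv2.COLOR_BGR2GRAY)
# anvil top disc from scene and w1
for n,img,box,c,th in [('scene',s,(235,265,300,310),calibration('scene'),None),('wrist',cv2.imread('pics/w1.png'),(425,125,500,195),dict(np.load('pics/w1.npz')),None)]:
    x0,y0,x1,y1=box;G=cv2.cvtColor(img,cv2.COLOR_BGR2GRAY)[y0:y1,x0:x1]
    for th in (150,180,200,215):
        m=(G>th).astype(np.uint8);k=cv2.findContours(m,0,2)[0]
        if not k: continue
        ct=max(k,key=cv2.contourArea)
        if len(ct)<10: continue
        e=cv2.fitEllipse(ct);ctr=(e[0][0]+x0,e[0][1]+y0);print(n,th,np.round(ctr,1),np.round(e[1],1),onz(n,ctr,.025,c).round(4))
z=np.hstack([cv2.resize(s[262:312,230:305],(600,400),interpolation=2)]);cv2.imwrite('pics/z9.png',z)
```

```text
21.2667 [ 0.446  -0.0328  0.0877] [-0.1  0.  -1.3]
scene 150 [268. 290.] [37.8 54.6] [0.414  0.2265 0.025 ]
scene 180 [265.8 288.4] [36.1 46.9] [0.4204 0.226  0.025 ]
scene 200 [265.5 288.1] [35.  46.9] [0.4215 0.2258 0.025 ]
scene 215 [265.5 288. ] [34.6 46.8] [0.4216 0.2257 0.025 ]
wrist 150 [461.4 159.5] [49.  53.7] [0.4298 0.2076 0.025 ]
wrist 180 [461.5 159.5] [48.  52.7] [0.4296 0.2078 0.025 ]
wrist 200 [462.8 159.6] [45.9 50.3] [0.4298 0.2099 0.025 ]
wrist 215 [462.9 159.7] [44.7 50.1] [0.4301 0.2101 0.025 ]
```

{"op": "drive_tool", "data": {"rows": "0 0.01 0.03 0 -1;0.003 0.033 0.03 0 -1;0.003 0.033 0.03 0 -1;0.003 0.033 0.022 0 -1;0.003 0.033 0 0 -1"}}

```text
time_s: 21.68
position: [0.4591, 0.1069, 0.1998]
ee_rot: [[0.006, -0.991, -0.133], [0.002, -0.133, 0.991], [-1.0, -0.006, 0.001]]
contact_force: [1.0, 1.3, -1.1]
gripper_width: 0.0339
```

{"op": "drive_tool", "data": {"rows": "0.002 0.031 0 0 -1;0 0 0 0 -1;0 0 0 0 -1;0 0 0 0 -1;0 0 0 0 -1"}}

```text
time_s: 22.1
position: [0.4589, 0.1347, 0.1953]
ee_rot: [[-0.0, -0.991, -0.132], [-0.0, -0.132, 0.991], [-1.0, 0.0, -0.0]]
contact_force: [-0.6, 0.2, -0.9]
gripper_width: 0.0338
```

Run:
```python
from h import *
o=observe();print(o['time_s'],o['position'].round(4),o['contact_force'].round(1),o['qvel'].round(3))
c=calibration('wrist');w=np.ascontiguousarray(grab_frame('wrist')[:,:,::-1]);np.savez('pics/w10.npz',**c);cv2.imwrite('pics/w10.png',w)
u=proj('wrist',(.43,.213,.025),c);print(u)
v=w.copy();cv2.circle(v,tuple(int(i) for i in u),2,(0,0,255),-1)
x,y=[int(i) for i in u];x0=min(max(0,x-70),500);y0=max(0,y-60);print(x0,y0)
v=cv2.resize(v[y0:y0+120,x0:x0+140],None,fx=4,fy=4,interpolation=2);cv2.imwrite('pics/z10.png',v)
```

```text
22.1 [0.4589 0.1347 0.1953] [-0.6  0.2 -0.9] [ 0.004 -0.005  0.001  0.004  0.001  0.001 -0.001]
[388.63701999 172.59370235]
318 112
```

View pics/z10.png

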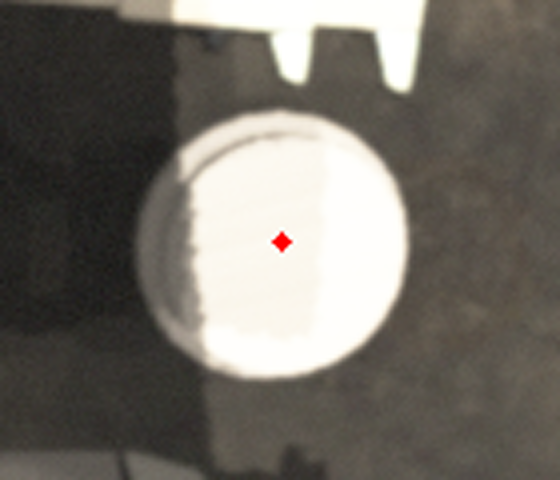

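The crop shows the anvil's top disc from column 165 to 408 and row 133 to 378 (72 mm expected 243 px, which matches), centre at crop (286.5,256).

Run:
```python
from h import *
c=dict(np.load('pics/w10.npz'));print(onz('wrist',(318+285/4,112+254.5/4),.025,c))
```

```text
[0.43349115 0.21441108 0.025     ]
```

{"op": "drive_tool", "data": {"rows": "-0.009 0.027 0 0 -1;-0.009 0.027 0 0 -1;-0.009 0.026 0 0 -1;0 0 -0.03 0 -1;0 0 -0.03 0 -1"}}

```text
time_s: 22.57
position: [0.4322, 0.2169, 0.1357]
ee_rot: [[0.003, -0.991, -0.135], [0.002, -0.135, 0.991], [-1.0, -0.003, 0.002]]
contact_force: [1.4, 0.4, -2.3]
gripper_width: 0.0339
```

{"op": "drive_tool", "data": {"rows": "0 0 -0.03 0 -1;0 0 -0.03 0 -1;0 0 -0.02 0 -1;0 0 0 0 -1;0 0 0 0 -1"}}

```text
time_s: 22.98
position: [0.4315, 0.2148, 0.0552]
ee_rot: [[-0.001, -0.991, -0.133], [-0.001, -0.133, 0.991], [-1.0, 0.001, -0.001]]
contact_force: [0.4, 0.4, -0.4]
gripper_width: 0.0338
```

{"op": "drive_tool", "data": {"rows": "0 0 0 0 -1;0 0 0 0 -1;0 0 0 0 -1;0 0 0 0 -1;0 0 0 0 -1"}}

```text
time_s: 23.4
position: [0.4318, 0.2158, 0.056]
ee_rot: [[0.001, -0.991, -0.134], [0.0, -0.134, 0.991], [-1.0, -0.001, 0.0]]
contact_force: [0.6, 0.1, -0.9]
gripper_width: 0.0339
```

{"op": "drive_tool", "data": {"rows": "0 -0.001 -0.012 0 -1;0 0 -0.01 0 -1;0 0 -0.001 0 -1;0 0 0 0 -1;0 0 0 0 -1"}}

```text
time_s: 23.82
position: [0.4316, 0.2146, 0.0324]
ee_rot: [[-0.0, -0.991, -0.134], [-0.0, -0.134, 0.991], [-1.0, 0.0, -0.0]]
contact_force: [-0.2, 0.1, -1.1]
gripper_width: 0.0338
```

{"op": "drive_tool", "data": {"rows": "0 0 -0.001 0 -1;0 0 -0.001 0 -1;0 0 0 0 -1;0 0 0 0 -1;0 0 0 0 -1"}}

```text
time_s: 24.23
position: [0.4316, 0.2146, 0.0304]
ee_rot: [[0.0, -0.991, -0.134], [-0.0, -0.134, 0.991], [-1.0, -0.0, -0.0]]
contact_force: [0.0, -0.3, -1.0]
gripper_width: 0.0344
```

{"op": "drive_tool", "data": {"rows": "0 0 -0.001 0 -1;0 0 0 0 -1;0 0 0 0 -1;0 0 0 0 -1;0 0 0 0 -1"}}

```text
time_s: 24.65
position: [0.4317, 0.2147, 0.0295]
ee_rot: [[0.0, -0.991, -0.134], [0.0, -0.134, 0.991], [-1.0, -0.0, 0.0]]
contact_force: [-0.5, -0.4, 4.3]
gripper_width: 0.0336
```

Contact comes exactly at the expected 0.0295. Releasing and backing off upward, then a look.

{"op": "drive_tool", "data": {"rows": "0 0 0 0 -0.2;0 0 0 0 0;0 0 0 0 0.3;0 0 0 0 0.6;0 0 0 0 1"}}

```text
time_s: 25.07
position: [0.4315, 0.2145, 0.0293]
ee_rot: [[-0.0, -0.991, -0.134], [-0.0, -0.134, 0.991], [-1.0, 0.0, -0.0]]
contact_force: [0.1, 0.3, 0.5]
gripper_width: 0.0608
```

{"op": "drive_tool", "data": {"rows": "0 0 0 0 1;0 0 0 0 1;0 0 0 0 1;0 0 0.02 0 1;0 0 0.03 0 1"}}

```text
time_s: 25.48
position: [0.4302, 0.2137, 0.0781]
ee_rot: [[-0.004, -0.991, -0.134], [-0.003, -0.134, 0.991], [-1.0, 0.004, -0.002]]
contact_force: [0.2, -0.3, 0.4]
gripper_width: 0.0926
```

{"op": "drive_tool", "data": {"rows": "0 0 0.035 0 1;0 0 0.035 0 1;0 0 0.03 0 1;0 0 0 0 1;0 0 0 0 1"}}

```text
time_s: 25.9
position: [0.4322, 0.215, 0.1807]
ee_rot: [[0.003, -0.991, -0.134], [0.002, -0.134, 0.991], [-1.0, -0.003, 0.001]]
contact_force: [-0.2, 0.6, -0.2]
gripper_width: 0.0943
```

Run:
```python
from h import *
o=observe();print(o['time_s'],o['position'].round(4),o['contact_force'].round(1),o['gripper_width'])
c=calibration('wrist');w=np.ascontiguousarray(grab_frame('wrist')[:,:,::-1]);np.savez('pics/w11.npz',**c)
s=grab_frame('scene')[:,:,::-1]
cv2.imwrite('pics/z11.png',np.hstack([cv2.resize(w[120:280,220:420],(500,400),interpolation=2),cv2.resize(s[240:320,235:295],(300,400),interpolation=2)]))
```

```text
25.9 [0.4322 0.215  0.1807] [-0.2  0.6 -0.2] 0.09425939200705544
```

View pics/z11.png

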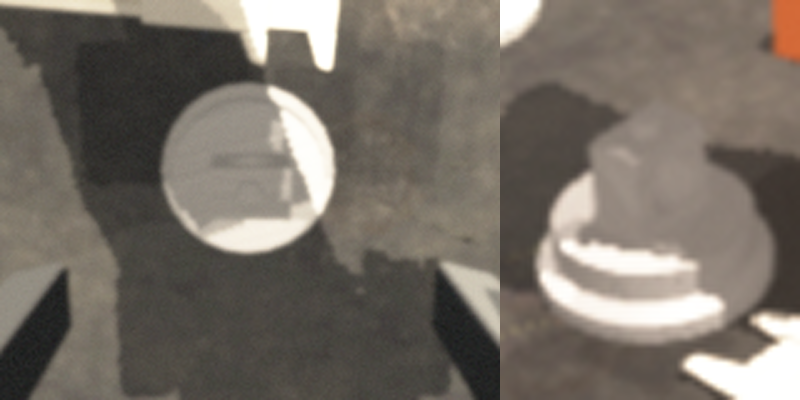

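Run:
```python
from h import *
c=dict(np.load('pics/w11.npz'));f=lambda u,v,z:onz('wrist',(220+u/2.5,120+v/2.5),z,c).round(4)
print('btn',f(250,190,.065),'front top edge',f(212,165,.059),f(288,165,.059),'top disc bottom edge',f(248,252,.025))
```

```text
btn [0.4302 0.2147 0.065 ] front top edge [0.4232 0.1978 0.059 ] [0.4189 0.2291 0.059 ] top disc bottom edge [0.4698 0.219  0.025 ]
```

{"op": "drive_tool", "data": {"rows": "0.0075 -0.033 0 0 1;0.0075 -0.033 0 0 1;0.0075 -0.033 0 0 1;0.0075 -0.033 0 0 1;0.0075 -0.033 0 0 1"}}

```text
time_s: 26.42
position: [0.4684, 0.0478, 0.1781]
ee_rot: [[-0.002, -0.991, -0.134], [-0.001, -0.134, 0.991], [-1.0, 0.002, -0.0]]
contact_force: [0.2, 0.9, -0.3]
gripper_width: 0.0942
```

{"op": "drive_tool", "data": {"rows": "0.0075 -0.033 0 0 1;0.0075 -0.033 0 0 1;0.0075 -0.033 0 0 1;0.0075 -0.033 0 0 1;0.0075 -0.033 0 0 1"}}

```text
time_s: 26.83
position: [0.506, -0.1171, 0.178]
ee_rot: [[-0.002, -0.991, -0.134], [-0.0, -0.134, 0.991], [-1.0, 0.002, 0.0]]
contact_force: [0.2, 0.4, 0.1]
gripper_width: 0.0938
```

{"op": "drive_tool", "data": {"rows": "0.0075 -0.033 0 0 1;0.0075 -0.033 0 0 1;0.0075 -0.033 0 0 1;0.0075 -0.033 0 0 1;0 0 0 0 1"}}

```text
time_s: 27.25
position: [0.5354, -0.2537, 0.1776]
ee_rot: [[-0.003, -0.992, -0.128], [-0.003, -0.128, 0.992], [-1.0, 0.003, -0.002]]
contact_force: [-1.0, -1.0, -0.5]
gripper_width: 0.0942
```

{"op": "drive_tool", "data": {"rows": "0 0 0 0 1;0 0 0 0 1;0 0 0 0 1;0 0 0 0 1;0 0 0 0 1"}}

```text
time_s: 27.67
position: [0.5367, -0.2465, 0.1793]
ee_rot: [[0.0, -0.991, -0.135], [0.0, -0.135, 0.991], [-1.0, -0.0, 0.0]]
contact_force: [0.7, 0.8, -0.3]
gripper_width: 0.0936
```

{"op": "drive_tool", "data": {"rows": "0 -0.001 -0.035 0 1;0 0 -0.035 0 1;0 0 -0.035 0 1;0 0 -0.03 0 1;0 0 -0.02 0 1"}}

```text
time_s: 28.08
position: [0.5355, -0.2473, 0.0216]
ee_rot: [[-0.002, -0.991, -0.135], [0.001, -0.135, 0.991], [-1.0, 0.002, 0.001]]
contact_force: [-0.1, 0.1, -1.0]
gripper_width: 0.094
```

{"op": "drive_tool", "data": {"rows": "0 0 -0.01 0 1;0 0 -0.0035 0 1;0 0 0 0 1;0 0 0 0 0.6;0 0 0 0 0.3"}}

```text
time_s: 28.5
position: [0.5374, -0.2487, 0.0123]
ee_rot: [[0.002, -0.991, -0.134], [-0.001, -0.134, 0.991], [-1.0, -0.002, -0.001]]
contact_force: [0.5, 0.0, -0.6]
gripper_width: 0.0838
```

{"op": "drive_tool", "data": {"rows": "0 0 0 0 0;0 0 0 0 -0.2;0 0 0 0 -0.4;0 0 0 0 -1;0 0 0 0 -1"}}

```text
time_s: 28.92
position: [0.5367, -0.2484, 0.011]
ee_rot: [[0.0, -0.991, -0.134], [-0.0, -0.134, 0.991], [-1.0, -0.0, -0.0]]
contact_force: [0.5, 0.0, -0.2]
gripper_width: 0.0506
```

{"op": "drive_tool", "data": {"rows": "0 0 0 0 -1;0 0 0 0 -1;0 0 0 0 -1;0 0 0 0 -1;0 0 0 0 -1"}}

```text
time_s: 29.33
position: [0.5365, -0.2484, 0.0109]
ee_rot: [[-0.0, -0.991, -0.134], [0.0, -0.134, 0.991], [-1.0, 0.0, 0.0]]
contact_force: [-0.2, 1.9, 1.7]
gripper_width: 0.0399
```

{"op": "drive_tool", "data": {"rows": "0 0 0.03 0 -1;0 0 0.035 0 -1;0 0 0.035 0 -1;0 0 0.02 0 -1;-0.013 0.02 0 0 -1"}}

```text
time_s: 29.75
position: [0.5263, -0.2321, 0.1353]
ee_rot: [[0.007, -0.991, -0.131], [-0.004, -0.131, 0.991], [-1.0, -0.006, -0.005]]
contact_force: [-0.0, -0.7, -0.7]
gripper_width: 0.0396
```

{"op": "drive_tool", "data": {"rows": "-0.0155 0.035 0 0 -1;-0.0155 0.035 0 0 -1;-0.0155 0.035 0 0 -1;-0.0155 0.035 0 0 -1;-0.015 0.035 0 0 -1"}}

```text
time_s: 30.17
position: [0.4454, -0.0521, 0.1308]
ee_rot: [[0.0, -0.991, -0.134], [-0.0, -0.134, 0.991], [-1.0, -0.0, -0.0]]
contact_force: [1.4, -0.1, -0.9]
gripper_width: 0.0399
```

{"op": "drive_tool", "data": {"rows": "0 0.0215 0 0 -1;0 0 0 0 -1;0 0 0 0 -1;0 0 0 0 -1;0 0 0 0 -1"}}

```text
time_s: 30.58
position: [0.4467, -0.033, 0.1308]
ee_rot: [[0.0, -0.991, -0.132], [-0.0, -0.132, 0.991], [-1.0, 0.0, -0.0]]
contact_force: [-1.0, -0.2, -0.7]
gripper_width: 0.0396
```

{"op": "drive_tool", "data": {"rows": "0 0.001 -0.02 0 -1;0 0 -0.023 0 -1;0 0 0 0 -1;0 0 0 0 -1;0 0 0 0 -1"}}

```text
time_s: 31.0
position: [0.4469, -0.0316, 0.0886]
ee_rot: [[0.0, -0.991, -0.133], [-0.0, -0.133, 0.991], [-1.0, -0.0, -0.0]]
contact_force: [-0.2, 0.4, 0.1]
gripper_width: 0.0398
```

{"op": "drive_tool", "data": {"rows": "0.01 0.0013 0 0 -1;0.01 0.0013 0 0 -1;0.01 0.0013 0 0 -1;0.01 0.0013 0 0 -1;0 0 0 0 -1"}}

```text
time_s: 31.42
position: [0.4889, -0.0253, 0.0881]
ee_rot: [[0.001, -0.991, -0.135], [-0.0, -0.135, 0.991], [-1.0, -0.001, -0.0]]
contact_force: [0.2, 0.2, -0.2]
gripper_width: 0.0398
```

Run:
```python
from h import *
o=observe();print(o['time_s'],o['position'].round(4),o['contact_force'].round(1),o['gripper_width'])
w=grab_frame('wrist')[:,:,::-1];s=grab_frame('scene')[:,:,::-1];d=grab_frame('side')[:,:,::-1]
cv2.imwrite('pics/z12.png',np.hstack([cv2.resize(w[200:400,220:420],(300,300),interpolation=2),cv2.resize(s[150:220,280:350],(250,300),interpolation=2),cv2.resize(d[150:220,270:340],(250,300),interpolation=2)]))
```

```text
31.4167 [ 0.4889 -0.0253  0.0881] [ 0.2  0.2 -0.2] 0.03982037692371803
```

View pics/z12.png

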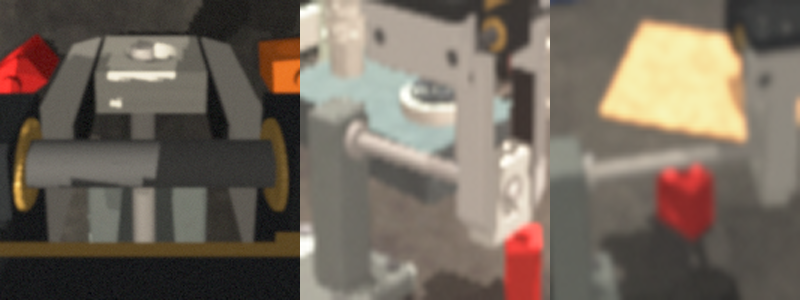

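The bar passes through the spacer's hole (seen in the wrist and scene insets) with no contact force. Sliding on in.

{"op": "drive_tool", "data": {"rows": "0.0142 0.0019 0 0 -1;0.0142 0.0019 0 0 -1;0.0142 0.0019 0 0 -1;0.0142 0.0019 0 0 -1;0.0142 0.0019 0 0 -1"}}

```text
time_s: 31.98
position: [0.5577, -0.0162, 0.0878]
ee_rot: [[-0.0, -0.991, -0.134], [0.0, -0.134, 0.991], [-1.0, 0.0, 0.0]]
contact_force: [-0.6, 0.1, -0.6]
gripper_width: 0.0398
```

{"op": "drive_tool", "data": {"rows": "0 0 0 0 -1;0 0 -0.003 0 -1;0 0 -0.002 0 -1;0 0 0 0 -1;0 0 0 0 -1"}}

```text
time_s: 32.4
position: [0.5569, -0.0164, 0.0828]
ee_rot: [[-0.0, -0.991, -0.134], [-0.0, -0.134, 0.991], [-1.0, 0.0, 0.0]]
contact_force: [-0.9, 0.1, -0.3]
gripper_width: 0.0402
```

{"op": "drive_tool", "data": {"rows": "0 0 0 0 -0.15;0 0 0 0 0;0 0 0 0 0.3;0 0 0 0 0.6;0 0 0 0 1"}}

```text
time_s: 32.82
position: [0.5575, -0.0162, 0.0829]
ee_rot: [[0.0, -0.991, -0.134], [-0.0, -0.134, 0.991], [-1.0, -0.0, -0.0]]
contact_force: [-0.3, 0.1, 1.0]
gripper_width: 0.0632
```

{"op": "drive_tool", "data": {"rows": "0 0 0 0 1;0 0 0 0 1;0 0 0 0 1;0 0 0.02 0 1;0 0 0.03 0 1"}}

```text
time_s: 33.23
position: [0.556, -0.0162, 0.1313]
ee_rot: [[-0.004, -0.991, -0.134], [-0.001, -0.134, 0.991], [-1.0, 0.004, -0.0]]
contact_force: [0.0, 0.3, 0.6]
gripper_width: 0.0934
```

{"op": "drive_tool", "data": {"rows": "0 0 0.025 0 1;0 0 0.02 0 1;0 0 0 0 1;0 0 0 0 1;0 0 0 0 1"}}

```text
time_s: 33.65
position: [0.5572, -0.0161, 0.1772]
ee_rot: [[-0.001, -0.991, -0.134], [-0.0, -0.134, 0.991], [-1.0, 0.001, 0.0]]
contact_force: [-0.4, -0.4, -0.6]
gripper_width: 0.0939
```

Run:
```python
from h import *
o=observe();print(o['time_s'],o['position'].round(4),o['contact_force'].round(1),o['gripper_width'])
w=grab_frame('wrist')[:,:,::-1];s=grab_frame('scene')[:,:,::-1];d=grab_frame('side')[:,:,::-1]
cv2.imwrite('pics/z13.png',np.hstack([cv2.resize(w[150:350,220:420],(300,300),interpolation=2),cv2.resize(s[150:220,280:350],(250,300),interpolation=2),cv2.resize(d[150:220,270:340],(250,300),interpolation=2)]))
```

```text
33.65 [ 0.5572 -0.0161  0.1772] [-0.4 -0.4 -0.6] 0.09392308937138581
```

View pics/z13.png

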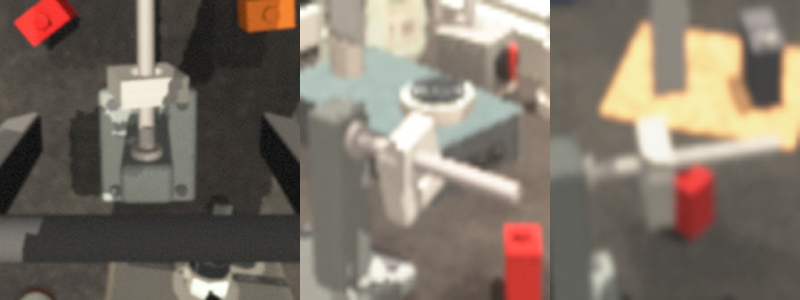

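The spacer hangs on the bar, about 60 mm in from the tip. Now the collar.

{"op": "drive_tool", "data": {"rows": "-0.0123 -0.0296 0 0 1;-0.0123 -0.0296 0 0 1;-0.0123 -0.0296 0 0 1;-0.0123 -0.0296 0 0 1;-0.0123 -0.0296 0 0 1"}}

```text
time_s: 34.22
position: [0.495, -0.1654, 0.1773]
ee_rot: [[-0.001, -0.991, -0.134], [0.0, -0.134, 0.991], [-1.0, 0.001, 0.0]]
contact_force: [0.9, 0.2, 1.3]
gripper_width: 0.0941
```

{"op": "drive_tool", "data": {"rows": "-0.0123 -0.0296 0 0 1;-0.0123 -0.0296 0 0 1;0 0 0 0 1;0 0 0 0 1;0 0 0 0 1"}}

```text
time_s: 34.63
position: [0.4715, -0.2228, 0.1774]
ee_rot: [[-0.001, -0.991, -0.134], [0.0, -0.134, 0.991], [-1.0, 0.001, 0.0]]
contact_force: [0.2, -0.2, -0.3]
gripper_width: 0.0939
```

{"op": "drive_tool", "data": {"rows": "0 0 0 0 1;0 0 0 0 1;0 0 0 0 1;0 0 0 0 1;0 0 0 0 1"}}

```text
time_s: 35.05
position: [0.4716, -0.2231, 0.1778]
ee_rot: [[0.0, -0.991, -0.134], [-0.0, -0.134, 0.991], [-1.0, -0.0, -0.0]]
contact_force: [0.7, -0.0, -0.2]
gripper_width: 0.0936
```

Down 165 mm to TCP z ≈ 0.0128.

{"op": "drive_tool", "data": {"rows": "-0.0005 -0.0004 -0.035 0 1;0 0 -0.035 0 1;0 0 -0.035 0 1;0 0 -0.03 0 1;0 0 -0.018 0 1"}}

```text
time_s: 35.47
position: [0.4697, -0.2231, 0.0219]
ee_rot: [[-0.003, -0.991, -0.134], [0.001, -0.134, 0.991], [-1.0, 0.003, 0.001]]
contact_force: [0.4, 0.5, -0.5]
gripper_width: 0.0937
```

{"op": "drive_tool", "data": {"rows": "0 0 -0.009 0 1;0 0 -0.003 0 1;0 0 0 0 1;0 0 0 0 0.6;0 0 0 0 0.3"}}

```text
time_s: 35.88
position: [0.4718, -0.2241, 0.0141]
ee_rot: [[0.002, -0.991, -0.134], [-0.001, -0.134, 0.991], [-1.0, -0.002, -0.001]]
contact_force: [0.4, -0.7, 0.4]
gripper_width: 0.0841
```

{"op": "drive_tool", "data": {"rows": "0 0 0 0 0.1;0 0 0 0 -0.1;0 0 0 0 -0.4;0 0 0 0 -1;0 0 0 0 -1"}}

```text
time_s: 36.3
position: [0.471, -0.2238, 0.013]
ee_rot: [[0.0, -0.991, -0.134], [-0.0, -0.134, 0.991], [-1.0, -0.0, -0.0]]
contact_force: [-0.1, -0.1, -0.2]
gripper_width: 0.0509
```

{"op": "drive_tool", "data": {"rows": "0 0 0 0 -1;0 0 0 0 -1;0 0 0 0 -1;0 0 0 0 -1;0 0 0 0 -1"}}

```text
time_s: 36.72
position: [0.471, -0.2238, 0.0129]
ee_rot: [[0.0, -0.991, -0.134], [0.0, -0.134, 0.991], [-1.0, -0.0, 0.0]]
contact_force: [-1.1, 1.1, 3.5]
gripper_width: 0.0458
```

{"op": "drive_tool", "data": {"rows": "0 0 0.03 0 -1;0 0 0.035 0 -1;0 0 0.035 0 -1;0 0 0.017 0 -1;-0.006 0.02 0 0 -1"}}

```text
time_s: 37.13
position: [0.4669, -0.2072, 0.1336]
ee_rot: [[0.006, -0.991, -0.131], [-0.003, -0.131, 0.991], [-1.0, -0.005, -0.004]]
contact_force: [0.8, -0.3, -3.6]
gripper_width: 0.0459
```

{"op": "drive_tool", "data": {"rows": "-0.005 0.034 0 0 -1;-0.005 0.034 0 0 -1;-0.005 0.034 0 0 -1;-0.005 0.034 0 0 -1;-0.005 0.034 0 0 -1"}}

```text
time_s: 37.55
position: [0.4392, -0.0324, 0.1298]
ee_rot: [[0.0, -0.991, -0.134], [-0.0, -0.134, 0.991], [-1.0, 0.0, -0.0]]
contact_force: [0.8, 0.8, -2.7]
gripper_width: 0.0458
```

{"op": "drive_tool", "data": {"rows": "0 0 0 0 -1;0 0 0 0 -1;0 0 0 0 -1;0 0 0 0 -1;0 0 0 0 -1"}}

```text
time_s: 37.97
position: [0.44, -0.0347, 0.1298]
ee_rot: [[-0.0, -0.991, -0.132], [-0.0, -0.132, 0.991], [-1.0, 0.0, -0.0]]
contact_force: [-0.1, 0.6, -2.3]
gripper_width: 0.0462
```

{"op": "drive_tool", "data": {"rows": "0 0.002 -0.02 0 -1;0 0 -0.023 0 -1;0 0 0 0 -1;0 0 0 0 -1;0 0 0 0 -1"}}

```text
time_s: 38.38
position: [0.4403, -0.0324, 0.0876]
ee_rot: [[0.0, -0.991, -0.133], [-0.0, -0.133, 0.991], [-1.0, -0.0, -0.0]]
contact_force: [1.1, -0.2, -2.5]
gripper_width: 0.0457
```

{"op": "drive_tool", "data": {"rows": "0.01 0.0013 0 0 -1;0.01 0.0013 0 0 -1;0.01 0.0013 0 0 -1;0.01 0.0013 0 0 -1;0 0 0 0 -1"}}

```text
time_s: 38.8
position: [0.4824, -0.0262, 0.0871]
ee_rot: [[0.001, -0.991, -0.135], [-0.0, -0.135, 0.991], [-1.0, -0.001, -0.0]]
contact_force: [-0.1, 0.5, -1.5]
gripper_width: 0.0457
```

{"op": "drive_tool", "data": {"rows": "0.013 0.0017 0 0 -1;0.013 0.0017 0 0 -1;0.012 0.0016 0 0 -1;0 0 0 0 -1;0 0 0 0 -1"}}

```text
time_s: 39.22
position: [0.5179, -0.0217, 0.0866]
ee_rot: [[-0.001, -0.991, -0.134], [-0.0, -0.134, 0.991], [-1.0, 0.001, -0.0]]
contact_force: [-0.6, 0.1, -2.4]
gripper_width: 0.0454
```

{"op": "drive_tool", "data": {"rows": "0 0 -0.003 0 -1;0 0 -0.002 0 -1;0 0 0 0 -1;0 0 0 0 -1;0 0 0 0 -1"}}

```text
time_s: 39.63
position: [0.5176, -0.0217, 0.0818]
ee_rot: [[-0.0, -0.991, -0.134], [-0.0, -0.134, 0.991], [-1.0, 0.0, -0.0]]
contact_force: [0.5, -0.8, -2.8]
gripper_width: 0.0459
```

{"op": "drive_tool", "data": {"rows": "0 0 0 0 0;0 0 0 0 0.1;0 0 0 0 0.3;0 0 0 0 0.6;0 0 0 0 1"}}

```text
time_s: 40.05
position: [0.518, -0.0216, 0.0819]
ee_rot: [[0.0, -0.991, -0.134], [-0.0, -0.134, 0.991], [-1.0, -0.0, -0.0]]
contact_force: [0.7, -1.1, -0.1]
gripper_width: 0.0684
```

{"op": "drive_tool", "data": {"rows": "0 0 0 0 1;0 0 0 0 1;0 0 0 0 1;0 0 0.02 0 1;0 0 0.03 0 1"}}

```text
time_s: 40.47
position: [0.5164, -0.0217, 0.1305]
ee_rot: [[-0.004, -0.991, -0.134], [-0.001, -0.134, 0.991], [-1.0, 0.004, -0.0]]
contact_force: [-1.1, 1.0, 0.3]
gripper_width: 0.0939
```

{"op": "drive_tool", "data": {"rows": "0 0 0.035 0 1;0 0 0.03 0 1;0 0 0.02 0 1;0 0 0 0 1;0 0 0 0 1"}}

```text
time_s: 40.88
position: [0.5184, -0.0215, 0.2176]
ee_rot: [[0.002, -0.991, -0.134], [0.0, -0.134, 0.991], [-1.0, -0.002, 0.0]]
contact_force: [0.8, 0.6, -0.6]
gripper_width: 0.0942
```

Run:
```python
from h import *
o=observe();print(o['time_s'],o['position'].round(4),o['contact_force'].round(1),o['gripper_width'])
w=grab_frame('wrist')[:,:,::-1];s=grab_frame('scene')[:,:,::-1];d=grab_frame('side')[:,:,::-1]
cv2.imwrite('pics/z14.png',np.vstack([np.hstack([cv2.resize(w[150:350,220:420],(300,300),interpolation=2),cv2.resize(s[150:220,280:350],(250,300),interpolation=2),cv2.resize(d[150:220,270:340],(250,300),interpolation=2)]),cv2.resize(s[150:320,200:440],(400,283)).repeat(1,0) if 0 else cv2.resize(s[150:330,170:450],(800,290))]))
```

```text
40.8833 [ 0.5184 -0.0215  0.2176] [ 0.8  0.6 -0.6] 0.09422488011368256
```

No more pictures can be viewed, so I check by numbers: the collar's dark blob should be on the bar, the mat clear, and the anvil region unchanged since the last look at it.

Run:
```python
from h import *
o=observe();print(o['time_s'],o['qvel'].round(4).max(),o['contact_force'].round(1))
for n in('scene','side'):
    s=np.ascontiguousarray(grab_frame(n)[:,:,::-1])
    for nm,p in [('collar face',(.5065,-.037,.090)),('collar side+y',(.518,.001,.09)),('collar top',(.520,-.032,.117)),('spacer top',(.5575,-.016,.114)),('mat collar spot',(.471,-.2235,.03)),('mat spacer spot',(.537,-.2475,.025)),('master top',(.432,.2145,.059))]:
        u,v=proj(n,p).round().astype(int);print(n,nm,(u,v),s[v-1:v+2,u-1:u+2].mean((0,1)).round())
# master top position: old crop vs new picture
s=grab_frame('scene')[:,:,::-1];old=cv2.imread('pics/z11.png')[:,500:];old=cv2.resize(old,(60,80),interpolation=cv2.INTER_AREA)
t=old[15:75,5:55];r=cv2.matchTemplate(np.ascontiguousarray(s[230:330,220:310]),np.ascontiguousarray(t),cv2.TM_CCOEFF_NORMED);_,mx,_,loc=cv2.minMaxLoc(r)
print('anvil+master match',round(mx,3),'shift px',loc[0]-(235+5-220),loc[1]-(240+15-230))
```

```text
41.0333 0.0051 [-0.3  0.2  0.6]
scene collar face (np.int64(334), np.int64(195)) [130. 139. 153.]
scene collar side+y (np.int64(318), np.int64(199)) [69. 73. 80.]
scene collar top (np.int64(328), np.int64(182)) [146. 150. 161.]
scene spacer top (np.int64(310), np.int64(181)) [230. 240. 246.]
scene mat collar spot (np.int64(398), np.int64(199)) [208. 252. 255.]
scene mat spacer spot (np.int64(382), np.int64(191)) [175. 223. 245.]
scene master top (np.int64(266), np.int64(266)) [228. 237. 244.]
side collar face (np.int64(321), np.int64(185)) [104. 109. 114.]
side collar side+y (np.int64(318), np.int64(196)) [61. 62. 64.]
side collar top (np.int64(316), np.int64(177)) [138. 141. 147.]
side spacer top (np.int64(299), np.int64(183)) [197. 216. 222.]
side mat collar spot (np.int64(328), np.int64(162)) [166. 232. 247.]
side mat spacer spot (np.int64(304), np.int64(160)) [168. 234. 247.]
side master top (np.int64(375), np.int64(279)) [229. 237. 241.]
anvil+master match 0.702 shift px 0 0
```

```bash
python3 -c "
from cell import *
print(finish_job())"
```

```text
the job is handed in; nothing more can be done
None
```

I finished the whole sequence and handed it in at about 41 s of the 138 s. The collar and then the spacer went onto the mat, and the master went upright on the anvil. The spacer and then the collar went back on the bar.

**Last checks:**
- **Master:** measured within about 3 mm of the anvil's centre and upright after release. In the last scene image it had not shifted. That image match scored only 0.70, probably because the arm's shadow had moved.
- **Spacer and collar:** set down on the bar at about x = 0.557 and 0.518, with the collar nearer the tip. Contact forces were near zero while threading, and colours at the expected spots in both fixed cameras fit the parts being there.
- **Mat and arm:** the mat reads clear. The gripper is open about 100 mm above the parts, with no contact force beyond sensor noise.

**Not confirmed:** the picture limit was reached, so I never saw the collar in its final place by eye. I also did not re-measure the gear, flange and bushing at the end. No move took the arm near them, and the gear and bushing looked unmoved in the later pictures.

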